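# Gauge two tube holders and sort out the tight one

### The job

One of the two white tube holders on the grey mat has a bushing inside that is too narrow. Before moving either, try the plug gauge from its stand in both holders, pressing it gently, never forcing it, until it goes fully home or is firmly stopped by the bushing; then leave it standing fully home in the holder it passes, with that holder where it stands, and set the other upright on the floor of the steel reject tray. Do not disturb the other things on the bench.

Things in the scene. Friction and masses are not known exactly. Their poses are not given: they have to be found in the camera images.
- holder_1_center (a point): centre, half-way up, of holder 1: plain white plastic cup, 46 mm outside diameter, 64 mm high, standing loose on the mat, 0.1 to 0.25 kg; may be gripped across its outside
- holder_1_mouth (a point): centre of holder 1's top rim; z up its axis. Blind bore 30 mm wide, its floor 56 mm below the rim. A loose bushing (ring, 25 mm outside, 24 mm tall) lies on that floor, its top 32 mm below the rim, up to 2.5 mm off the axis, differently each time; it can be shifted sideways
- holder_1_base (a point): centre of the underside of holder 1. In one of the two holders, not told which, the bushing's hole is 22 mm: the 20 mm pin passes, but can catch on the bushing's rim until shifted sideways. In the other the hole is 16.6 mm: the pin stops with the collar 18 mm above the rim however hard it is pushed
- holder_1: holder 1; origin at the centre of its underside, z up its axis. In both holders a 10 mm wide sliding ejector plug on the axis, its top 38 mm below the rim, drags with about 5 N and stays where it is pushed: the pin must press it down for its last 12 mm with 4 to 8 N; the gauge's own weight is not enough
- holder_2_center (a point): centre, half-way up, of holder 2, alike in all it shows and in all sizes given for holder 1
- holder_2_mouth (a point): centre of holder 2's top rim; z up its axis
- holder_2_base (a point): centre of the underside of holder 2
- holder_2: holder 2; origin at the centre of its underside, z up its axis
- gauge_handle (a point): middle of the handle of the plug gauge: square bar 18 x 18 mm, 50 mm long, upright, its flats along this point's x and y axes; its ends are 25 mm above and below. The gauge weighs 0.16 kg and stands pin down in its stand at the start.
- gauge_collar (a point): centre of the underside of the gauge's round collar (36 mm across, 6 mm thick), where the pin begins; 31 mm below the middle of the handle. Fully home means this face rests on a holder's rim
- gauge_tip (a point): tip of the steel pin (20 mm diameter, its last 3 mm tapering to 17 mm) of the gauge, 50 mm below the underside of the collar, 81 mm below the middle of the handle
- gauge: the whole gauge; origin at the tip of its pin, z up along pin and handle
- stand: fixed aluminium block 60 x 60 x 62 mm with a 25 mm hole from above in its middle, 56 mm deep, in which the gauge stands; origin under its centre
- mat: fixed flat grey mat, 300 x 370 mm, 3 mm thick, on which the holders stand; origin under its centre (on the bench)
- tray_in (a point): centre of the inner floor of the reject tray: fixed steel tray, 150 mm along this point's x, 170 mm along y, walls 4 mm thick and 25 mm high overall; inner floor 4 mm above the bench
- dish: bystander: shallow glass dish, 52 mm across, 12 mm high, between the two holders; origin under its centre
- jar: bystander: small amber jar, 44 mm across, 55 mm high; origin under its centre
- marker: bystander: black marker pen lying down, 12 mm thick, 120 mm long; origin on its underside at mid length
- spray: bystander: white spray bottle, 80 mm across, about 215 mm high; origin under its centre
- pump: bystander: clear pump bottle, 72 mm across, about 170 mm high; origin under its centre
- slidebox: bystander: blue slide box, 90 x 100 x 35 mm; origin under its centre
Not all that is in view belongs to the job. What is shaped like the holder_1 but blue is not meant.

How it is judged:
On the way, in this order (a step that is already met when the one before it is completed fails the run):
1. the gauge is tried in the tight holder: its tip stands on the bushing (28 to 37 mm below the rim) and is pressed so that the holder bears on the mat with over 4 N, while neither holder is in the tray (((z of gauge_tip in the frame of holder_1_mouth between -0.037 and -0.028 m and contact force between holder_1 and mat above 4 N and horizontal distance between gauge_tip and holder_1_mouth below 0.012 m and angle between holder_1_mouth's own z axis and vertical below 0.2 rad) or (z of gauge_tip in the frame of holder_2_mouth between -0.037 and -0.028 m and contact force between holder_2 and mat above 4 N and horizontal distance between gauge_tip and holder_2_mouth below 0.012 m and angle between holder_2_mouth's own z axis and vertical below 0.2 rad)) and horizontal distance between each of holder_1_base, holder_2_base and tray_in above 0.11 m), for 0.05 s.
2. after that the gauge is fully home in a holder: collar within 3 mm of the rim, square to it (((z of gauge_collar in the frame of holder_1_mouth between -0.003 and 0.003 m and horizontal distance between gauge_collar and holder_1_mouth below 0.006 m and angle between the z axis of holder_1_mouth and the z axis of gauge_collar, either way round below 0.08 rad) or (z of gauge_collar in the frame of holder_2_mouth between -0.003 and 0.003 m and horizontal distance between gauge_collar and holder_2_mouth below 0.006 m and angle between the z axis of holder_2_mouth and the z axis of gauge_collar, either way round below 0.08 rad))), for 0.1 s.
At the end, for the whole second after the job is handed in: Gauge released, fully home (collar within 3 mm of the rim, 6 mm of its axis, 0.08 rad) in the holder it passes, which stands upright within 30 mm of its start; the other holder upright on the tray floor (within 4 mm; centre within 60 mm in x, 70 mm in y of the tray's); at rest ((((z of gauge_collar in the frame of holder_1_mouth between -0.003 and 0.003 m and horizontal distance between gauge_collar and holder_1_mouth below 0.006 m and angle between the z axis of holder_1_mouth and the z axis of gauge_collar, either way round below 0.08 rad) and distance of holder_1_base from where it was at the start of the episode below 0.03 m and angle between each of holder_1_mouth, holder_2_mouth's own z axis and vertical below 0.1 rad and x of holder_2_base in the frame of tray_in between -0.06 and 0.06 m and y of holder_2_base in the frame of tray_in between -0.07 and 0.07 m and z of holder_2_base in the frame of tray_in below 0.004 m and linear speed of each of gauge, holder_1, holder_2 below 0.02 m/s) or ((z of gauge_collar in the frame of holder_2_mouth between -0.003 and 0.003 m and horizontal distance between gauge_collar and holder_2_mouth below 0.006 m and angle between the z axis of holder_2_mouth and the z axis of gauge_collar, either way round below 0.08 rad) and distance of holder_2_base from where it was at the start of the episode below 0.03 m and angle between each of holder_2_mouth, holder_1_mouth's own z axis and vertical below 0.1 rad and x of holder_1_base in the frame of tray_in between -0.06 and 0.06 m and y of holder_1_base in the frame of tray_in between -0.07 and 0.07 m and z of holder_1_base in the frame of tray_in below 0.004 m and linear speed of each of gauge, holder_1, holder_2 below 0.02 m/s))); the robot touches nothing.
It fails at once if the gauge is forced: a holder is pressed on the mat with more than 60 N (contact force between any of holder_1, holder_2 and mat above 60 N).
It fails at once if a holder is tipped over (leans more than 0.6 rad) (angle between any of holder_1_mouth, holder_2_mouth's own z axis and vertical above 0.6 rad).
It fails at once if a bystander is pushed away by more than 40 mm (distance of any of dish, jar, marker, spray, pump, slidebox from where it was at the start of the episode above 0.04 m).
It also fails if it takes over 72 s, if anything falls off the work surface, if the arm or the gripper's body presses on something with over 40 N, if the wrist force passes 120 N, or if a joint passes its speed limit or range.

### The arm

A 6-joint arm with a two-finger parallel gripper is mounted at the origin on the work surface. World frame = base frame: x ahead of the robot, y to its left, z up, the work surface at z = 0. Lengths are in m, angles in rad, forces in N, time in s.
With the tool pointing down it reaches from about 0.25 to 0.725 m from the base axis. Payload 4 kg.
Tool frame: the origin (TCP) lies at the very end of the fingers, on their centre line; the grasp point (between the pads) lies 19 mm behind it (bot.pinch_z is the distance from the TCP to the grasp point, in m); z points along the fingers, x is the direction in which the jaws open and shut, and the axes are right-handed (so a half turn about z gives the same grasp; the last joint's range is limited). The gripper opens to 85 mm and grips with 20 to 120 N. Pads are 22 mm wide; open, the fingers measure 114 mm over their backs; the gripper's body (76 mm by 85 mm) begins 54 mm behind the grasp point. The pads swing forward as they close: fully open they stand 13 mm farther back than shut.
Start: joints at [-1.332, 0.241, 0.005, 1.335, 0, 1.571], TCP at [0.118, -0.486, 0.231] pointing down, gripper open.
Joint ranges: [-2.72, 2.72], [-1.05, 1.87], [-1.09, 1.28], [-1.99, 2.15], [-1.42, 1.44], [-3.14, 3.14]. Speed limits (rad/s): [2.79, 2.79, 3.14, 3.14, 3.14, 3.14].

### API

Orientations are given as a unit quaternion [x, y, z, w].
In Python, from workcell import bot gives the robot as it stands. The module is installed in compiled form; this text tells all that it offers.
- The arm moves only by the shell command python3 -m inch 'ROWS'. ROWS is JSON, a list of rows, each a list of 7 numbers: the shift along the tool's x, y, z scaled (see below), then the turn, a rotation vector about the tool's x, y, z scaled (see below), then the gripper command: -1 is fully open, 1 is shut, values between are in proportion. In form: [[x, y, z, wx, wy, wz, gripper], ...]. A call has exactly 8 rows; each row shifts and turns the commanded pose from where the row before left it, along the tool's axes as they then stand; what a row does not reach is not made up. The controller multiplies each number of a shift by 2.5 cm and each number of a turn by 180 degrees. A row lasts 1/10 s, in which the tool goes at most 50 mm and 8.59 degrees, less where a joint would pass 70% of its speed; a pose out of reach is approached as far as the arm can. A call with a number of a shift or a turn outside -1 to 1 is refused whole. A call with a gripper value outside its range is refused whole. The fingers move at their own pace and stop on an object; the grip force is fixed at half the most. Time passes only in rows, so rows that do not move let the fingers close, or fill a call up. It gives the time, the measured TCP pose, the force and the opening at its end, in the units of the state.
- bot.get_obs(): the state, without advancing time (a new reading comes with each control period).
- bot.camera(name): name is "scene" or "top" or "wrist"; returns (picture, depth): 480x640x3 uint8, blue, green, red; 480x640 float32, m along the optical axis (not along the pixel's ray), 0 where there is no reading.
- bot.get_calibration(name): a dict with "vfov" (degrees; the focal length in pixels is half the picture's height over the tangent of half this angle, whatever the lens; pixels are square), "cx", "cy" (the principal point, pixels), "R" (3x3) and "t" (3): a world point X has camera coordinates R X + t. Camera axes: x right, y down, z forward; pixel columns grow to the right and rows downward; lengths in m; the calibration is good to about 2 mm. A picture is of the moment at which its call begins: read the wrist's pose just before it. get_calibration takes no time and is no camera call; for the wrist camera it gives the pose at the moment of the call.
- bot.job_done(): hands the job in, once; it reports no verdict.
The state is a dict: "clock": time; "joint_pos": joint angles; "joint_vel": joint speeds; "tau": joint torques, N m; "eef_pos": TCP position; "tool_rot": TCP orientation; "ft_force": force on the tool from outside, world axes, zero at the start; "ft_torque": the same for the moment, N m; "grip_width": finger opening in m.
Only numpy, scipy, OpenCV 4.12 (cv2) and the standard library are available. Lean on these libraries where they do the work, as an engineer would, in place of code of your own. Each camera call takes 0.05 s, during which the arm holds its last target.

## Working session

There is one attempt and no reset: what is moved stays moved. The work goes in short steps, Python scripts to look and compute and a shell command to move; the robot and the scene stay as the last step left them, time stands still between calls to the robot, and variables do not carry over. Pictures are saved under pics/ and viewed, and the job is handed in when it is done.

```bash
mkdir -p pics; ls; python3 - <<'E'
from workcell import bot
import cv2,numpy as np
o=bot.get_obs();print({k:np.round(v,3).tolist() for k,v in o.items()})
for n in ["scene","top","wrist"]:
    c=bot.get_calibration(n);print(n,{k:np.round(v,4).tolist() for k,v in c.items()})
    p,d=bot.camera(n);cv2.imwrite(f"pics/{n}0.png",p);np.save(f"{n}0.npy",d)
print(bot.pinch_z)
E
```

```text
pics
{'clock': 0.0, 'joint_pos': [-1.332, 0.241, 0.004, 1.335, -0.0, 1.571], 'joint_vel': [0.0, -0.001, 0.001, -0.001, -0.001, -0.001], 'tau': [0.002, -37.232, 25.241, 0.017, -0.0, -0.0], 'eef_pos': [0.118, -0.485, 0.23], 'tool_rot': [0.786, -0.618, -0.001, -0.001], 'ft_force': [0.271, 0.863, 0.303], 'ft_torque': [0.001, -0.01, 0.035], 'grip_width': 0.086}
scene {'vfov': 52.31, 'cx': 322.1528, 'cy': 241.3823, 'R': [[-0.2429, 0.9699, 0.0151], [0.5853, 0.159, -0.7951], [-0.7736, -0.1843, -0.6063]], 't': [0.0846, -0.2484, 1.4613]}
top {'vfov': 52.4335, 'cx': 308.8093, 'cy': 241.3582, 'R': [[-0.0135, -0.9999, 0.0082], [-0.9933, 0.0125, -0.1151], [0.115, -0.0097, -0.9933]], 't': [0.0545, 0.5593, 1.1856]}
wrist {'vfov': 62.9999, 'cx': 318.6935, 'cy': 230.5117, 'R': [[0.2367, -0.9716, -0.0019], [-0.9328, -0.2278, 0.2792], [-0.2717, -0.0643, -0.9602]], 't': [-0.4996, -0.0367, 0.3793]}
0.0187
```

View pics/top0.png

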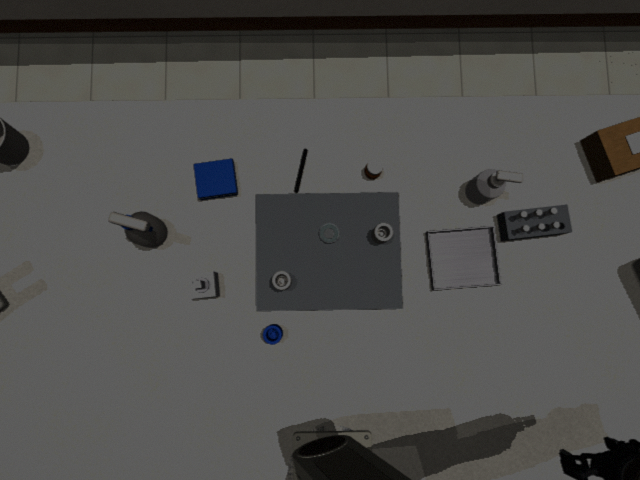

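View pics/scene0.png

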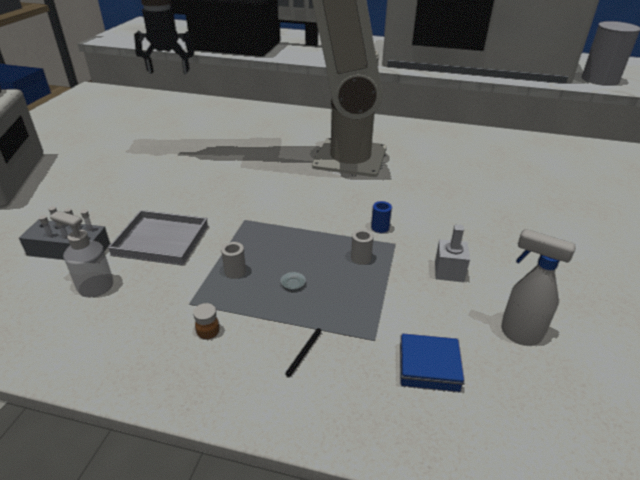

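View pics/wrist0.png

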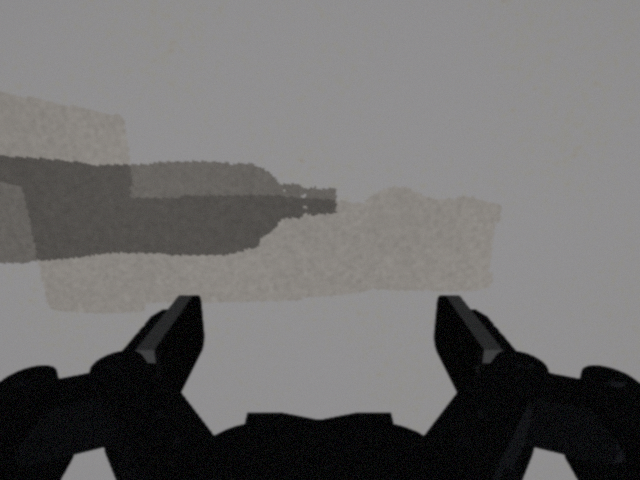

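Top view: the white holders on the mat are at (281,281) and (383,232), and the blue decoy is at (272,334). The gauge stands in its stand at (204,286). The tray is at (462,259), the dish at (329,233), the jar at (373,171) and the marker at (301,171). The spray bottle is at (145,230) and the pump bottle at (489,186). Next I'll measure positions from both fixed views.

```bash
cat > h.py <<'E'
import cv2,numpy as np
from workcell import bot
def K(c): 
    f=240/np.tan(np.radians(c["vfov"]/2)); return f,c["cx"],c["cy"]
def ray(c,u,v):
    f,cx,cy=K(c);R=np.array(c["R"]);t=np.array(c["t"])
    return -R.T@t, R.T@np.array([(u-cx)/f,(v-cy)/f,1.0])
def onplane(c,u,v,z):
    o,d=ray(c,u,v);return o+d*(z-o[2])/d[2]
def tri(c1,p1,c2,p2):
    o1,d1=ray(c1,*p1);o2,d2=ray(c2,*p2)
    s=np.linalg.lstsq(np.stack([d1,-d2],1),o2-o1,rcond=None)[0]
    a=o1+d1*s[0];b=o2+d2*s[1];return (a+b)/2,np.linalg.norm(a-b)
def pts(c,d):
    f,cx,cy=K(c);v,u=np.mgrid[:480,:640];R=np.array(c["R"]);t=np.array(c["t"])
    P=np.stack([(u-cx)/f*d,(v-cy)/f*d,d],-1);return (P-t)@R
def proj(c,X):
    f,cx,cy=K(c);p=np.array(c["R"])@np.array(X)+np.array(c["t"]);return np.array([f*p[0]/p[2]+cx,f*p[1]/p[2]+cy])
E
python3 - <<'E'
from h import *
np.set_printoptions(precision=4,suppress=True)
for n,boxes in dict(top=dict(h1=(281,281),h2=(383,232),stand=(204,286),blue=(272,334),dish=(329,233),jar=(373,171)),scene=dict(h1=(362,248),h2=(233,260),stand=(452,250))).items():
    c=bot.get_calibration(n);d=np.load(n+"0.npy");P=pts(c,d);im=cv2.imread(f"pics/{n}0.png")
    for k,(u,v) in boxes.items():
        w=P[v-40:v+40,u-30:u+30].reshape(-1,3);ok=d[v-40:v+40,u-30:u+30].ravel()>0;w=w[ok]
        zt={'dish':.012,'jar':.055}.get(k,.067)
        if k=='stand':zt=.062
        q=w[np.abs(w[:,2]-zt)<.006]
        # keep cluster near the predicted position
        q0=onplane(c,u,v,zt);q=q[np.linalg.norm(q[:,:2]-q0[:2],axis=1)<.05]
        print(n,k,len(q),q.mean(0) if len(q) else '',(q.min(0)+q.max(0))/2 if len(q) else '',q.max(0)-q.min(0) if len(q) else '', 'bench z',np.percentile(w[:,2],[1,10,99]))
    crop=im
im=cv2.imread("pics/top0.png")
a=cv2.resize(im[210:310,180:300],None,fx=5,fy=5,interpolation=cv2.INTER_CUBIC)
cv2.imwrite("pics/crop1.png",np.clip(a*1.8,0,255).astype(np.uint8))
im=cv2.imread("pics/scene0.png")
a=cv2.resize(im[200:300,200:500],None,fx=2.6,fy=2.6,interpolation=cv2.INTER_CUBIC)
cv2.imwrite("pics/crop2.png",np.clip(a*1.5,0,255).astype(np.uint8))
E
```

```text
top h1 165 [0.4633 0.1161 0.0666] [0.4634 0.1158 0.0672] [0.0434 0.0437 0.011 ] bench z [-0.0043 -0.0011  0.0676]
top h2 169 [ 0.5775 -0.1332  0.0666] [ 0.5769 -0.1334  0.0666] [0.044  0.0444 0.0107] bench z [-0.004 -0.001  0.068]
top stand 495 [0.4541 0.3057 0.0622] [0.4542 0.307  0.062 ] [0.0622 0.0642 0.012 ] bench z [-0.0059 -0.0032  0.1159]
top blue 158 [0.3346 0.1389 0.0645] [0.3344 0.1394 0.066 ] [0.0447 0.0454 0.0098] bench z [-0.0052 -0.0028  0.0652]
top dish 381 [ 0.5849 -0.0043  0.0104] [ 0.5839 -0.0026  0.012 ] [0.0979 0.0926 0.012 ] bench z [-0.0026 -0.      0.0154]
top jar 196 [ 0.7441 -0.1191  0.055 ] [ 0.744  -0.1194  0.055 ] [0.0389 0.0387 0.0119] bench z [-0.0053 -0.0026  0.0566]
scene h1 127 [0.4759 0.1182 0.0665] [0.4723 0.1167 0.066 ] [0.0311 0.0449 0.0097] bench z [-0.0007  0.0012  0.0686]
scene h2 171 [ 0.5845 -0.1291  0.0667] [ 0.5811 -0.1324  0.0664] [0.0396 0.0453 0.0106] bench z [-0.0007  0.0011  0.0687]
scene stand 441 [0.4633 0.3073 0.0629] [0.455  0.3082 0.0621] [0.0669 0.0654 0.0117] bench z [-0.0012  0.0002  0.1181]
```

View pics/crop1.png

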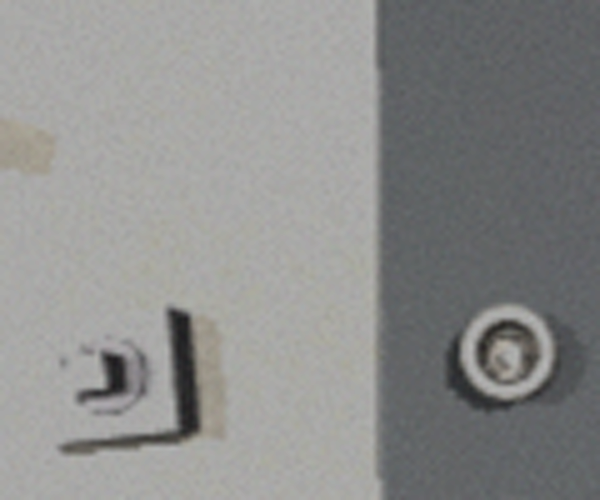

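View pics/crop2.png

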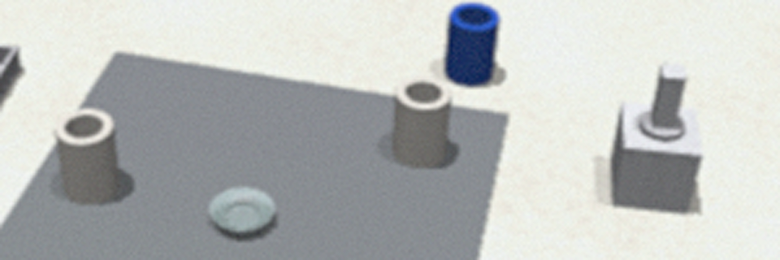

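The holders' rims come out at z=0.0666 (expected 0.067), with A at (0.463,0.116) and B at (0.577,-0.133). The stand is at (0.454,0.307), with its top at 0.062. All of these match the sizes given. The lookalike is the blue cup at top pixel (272,334), which I exclude by colour. I'll turn the tool square and move the wrist camera over holder B to look inside.

```bash
python3 -m inch '[[0,0,0.5,0,0,-0.047,-1],[0,0,0.5,0,0,-0.047,-1],[0,0,0.5,0,0,-0.047,-1],[0,0,0.5,0,0,-0.047,-1],[0,0,0.5,0,0,-0.047,-1],[0,0,0.5,0,0,-0.047,-1],[0,0,0.5,0,0,-0.047,-1],[0,0,0.5,0,0,-0.047,-1]]'
cat > plan.py <<'E'
import sys
from h import *
from scipy.spatial.transform import Rotation as Ro
def plan(x,y,z,th=None):
    o=bot.get_obs();R=Ro.from_quat(o["tool_rot"]);p=np.array(o["eef_pos"])
    d=R.inv().apply(np.array([x,y,z])-p)/.025
    X=R.as_matrix()
    cur=np.degrees(np.arctan2(X[1,0],X[0,0]))
    print("units tool:",np.round(d,2),"theta",round(cur,2),"tilt xy",np.round(X[:2,2],4),"wz units", None if th is None else round(-(th-cur)/180,4),"p",np.round(p,4),"F",np.round(o["ft_force"],2),"w",round(o["grip_width"],4),"t",round(o["clock"],2),"j6",round(o["joint_pos"][5],2))
if __name__=="__main__": plan(*map(float,sys.argv[1:]))
E
python3 plan.py .577 -.204 .13 0
```

```text
clock: 0.95
eef_pos: [0.1182, -0.4855, 0.1305]
tool_rot: [0.997, -0.072, -0.0, -0.0]
ft_force: [0.1, -0.1, -0.4]
grip_width: 0.0854
units tool: [ 16.54 -13.79   0.02] theta -8.29 tilt xy [-0.0002  0.0008] wz units -0.0461 p [ 0.1182 -0.4855  0.1305] F [ 0.06 -0.06 -0.43] w 0.0854 t 0.95 j6 0.38
```

```bash
python3 -m inch '[[0,0,0,0,0,-0.046,-1],[1,-0.6,0,0,0,0,-1],[1,-0.6,0,0,0,0,-1],[1,-0.6,0,0,0,0,-1],[1,-0.6,0,0,0,0,-1],[1,-0.6,0,0,0,0,-1],[1,-0.6,0,0,0,0,-1],[1,-0.6,0,0,0,0,-1]]'; python3 -m inch '[[1,-0.6,0,0,0,0,-1],[1,-0.6,0,0,0,0,-1],[1,-0.6,0,0,0,0,-1],[1,-0.6,0,0,0,0,-1],[1,-0.6,0,0,0,0,-1],[1,-0.6,0,0,0,0,-1],[1,-0.6,0,0,0,0,-1],[1,-0.6,0,0,0,0,-1]]'
python3 plan.py .577 -.204 .13 0
```

```text
clock: 1.75
eef_pos: [0.2947, -0.381, 0.1311]
tool_rot: [1.0, -0.003, -0.0, -0.0]
ft_force: [0.5, -0.4, 0.4]
grip_width: 0.0854
clock: 2.55
eef_pos: [0.4954, -0.2623, 0.1309]
tool_rot: [1.0, -0.003, -0.0, -0.0]
ft_force: [0.6, -0.6, 0.3]
grip_width: 0.0853
units tool: [ 3.25 -2.35  0.03] theta -0.35 tilt xy [-0.0007  0.0003] wz units -0.002 p [ 0.4954 -0.2623  0.1309] F [ 0.64 -0.63  0.3 ] w 0.0853 t 2.55 j6 1.09
```

```bash
python3 -m inch '[[0.8,-0.6,0,0,0,-0.001,-1],[0.8,-0.6,0,0,0,0,-1],[0.8,-0.6,0,0,0,0,-1],[0.8,-0.55,0,0,0,0,-1],[0,0,0,0,0,0,-1],[0,0,0,0,0,0,-1],[0,0,0,0,0,0,-1],[0,0,0,0,0,0,-1]]'; cat > look.py <<'E'
import sys
from h import *
n=sys.argv[1]
c=bot.get_calibration("wrist");p,d=bot.camera("wrist")
np.savez(n+".npz",p=p,d=d,c=np.array(c,dtype=object))
cv2.imwrite(f"pics/{n}.png",p);print(np.round(bot.get_obs()["eef_pos"],4))
E
python3 look.py hB
```

```text
clock: 3.35
eef_pos: [0.574, -0.2054, 0.1312]
tool_rot: [1.0, -0.002, -0.0, -0.0]
ft_force: [-0.7, -0.5, -0.3]
grip_width: 0.0854
[ 0.5741 -0.2054  0.1314]
```

View pics/hB.png

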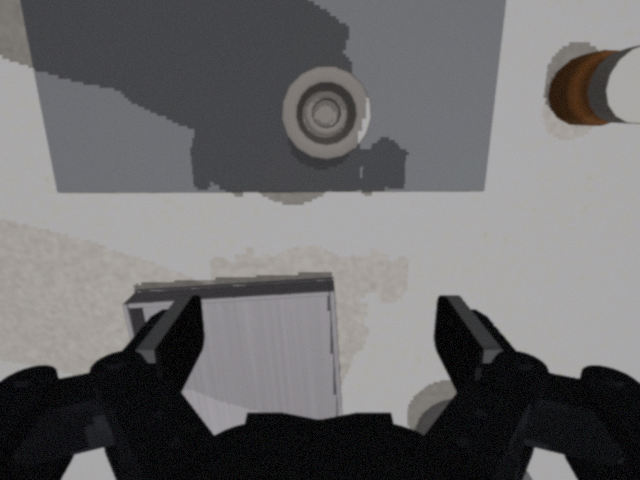

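Holder B is at (326,113) and I can see straight down into it: rim, bore, bushing and plug. Next I'll measure this view in detail and move on to A.

```bash
cat > bore.py <<'E'
import sys
from h import *
np.set_printoptions(precision=4,suppress=True)
n=sys.argv[1];u,v=map(int,sys.argv[2:4])
z=np.load(n+".npz",allow_pickle=True);p,d,c=z["p"],z["d"],z["c"].item()
P=pts(c,d)
a=p[v-60:v+60,u-60:u+60]
a=cv2.resize(a,(600,600),interpolation=cv2.INTER_CUBIC);cv2.imwrite(f"pics/{n}_crop.png",np.clip(a*1.6,0,255).astype(np.uint8))
S=P[v-60:v+60,u-60:u+60].reshape(-1,3)
c0=onplane(c,u,v,.067)
S=S[np.linalg.norm(S[:,:2]-c0[:2],axis=1)<.03]
h,e=np.histogram(S[:,2],bins=np.arange(-.002,.08,.002));print([(round(b,3),int(k)) for b,k in zip(e,h) if k>5])
for lo,hi in[(.062,.071),(.030,.040),(.022,.030),(.008,.0225)]:
    q=S[(S[:,2]>lo)&(S[:,2]<hi)]
    if len(q)<5: continue
    (cc,r)=cv2.minEnclosingCircle((q[:,:2]*1000).astype(np.float32))
    print((lo,hi),len(q),"mean",q.mean(0),"mid",(q.min(0)+q.max(0))/2,"ext",q.max(0)-q.min(0),"enc",np.array(cc)/1000,r)
E
python3 bore.py hB 326 113; python3 plan.py .463 .045 .13 0
```

```text
[(np.float64(0.002), 192), (np.float64(0.004), 61), (np.float64(0.008), 10), (np.float64(0.01), 398), (np.float64(0.012), 238), (np.float64(0.014), 38), (np.float64(0.016), 36), (np.float64(0.018), 43), (np.float64(0.02), 35), (np.float64(0.022), 34), (np.float64(0.024), 47), (np.float64(0.026), 48), (np.float64(0.028), 210), (np.float64(0.03), 100), (np.float64(0.032), 87), (np.float64(0.034), 673), (np.float64(0.036), 155), (np.float64(0.038), 30), (np.float64(0.04), 39), (np.float64(0.042), 41), (np.float64(0.044), 38), (np.float64(0.046), 48), (np.float64(0.048), 34), (np.float64(0.05), 46), (np.float64(0.052), 47), (np.float64(0.054), 42), (np.float64(0.056), 45), (np.float64(0.058), 55), (np.float64(0.06), 42), (np.float64(0.062), 54), (np.float64(0.064), 299), (np.float64(0.066), 2939), (np.float64(0.068), 545)]
(0.062, 0.071) 3837 mean [ 0.5779 -0.1327  0.0671] mid [ 0.578  -0.1335  0.0659] ext [0.0451 0.0451 0.0077] enc [ 0.5779 -0.1335] 22.91707420349121
(0.03, 0.04) 1045 mean [ 0.5788 -0.1328  0.0349] mid [ 0.5779 -0.1337  0.035 ] ext [0.0296 0.0298 0.01  ] enc [ 0.5779 -0.1336] 15.051849365234375
(0.022, 0.03) 339 mean [ 0.5787 -0.133   0.0277] mid [ 0.5778 -0.1336  0.026 ] ext [0.0298 0.0297 0.008 ] enc [ 0.5778 -0.1336] 15.01147174835205
(0.008, 0.0225) 806 mean [ 0.5769 -0.1341  0.013 ] mid [ 0.5779 -0.1336  0.016 ] ext [0.0298 0.0296 0.013 ] enc [ 0.5779 -0.1335] 15.02798843383789
units tool: [ -4.49 -10.     0.06] theta -0.25 tilt xy [-0.0003  0.    ] wz units -0.0014 p [ 0.5741 -0.2054  0.1314] F [ 0.27  0.65 -0.19] w 0.0857 t 3.4 j6 1.23
```

View pics/hB_crop.png

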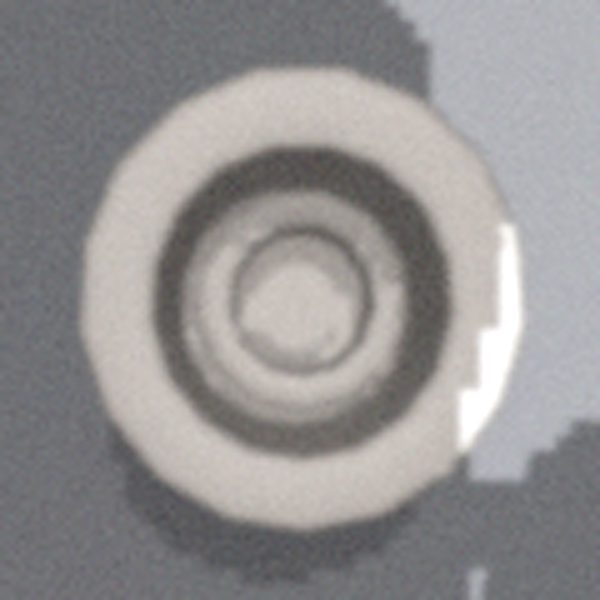

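```bash
python3 -m inch '[[-0.45,-1,0,0,0,-0.0014,-1],[-0.45,-1,0,0,0,0,-1],[-0.45,-1,0,0,0,0,-1],[-0.45,-1,0,0,0,0,-1],[-0.45,-1,0,0,0,0,-1],[-0.45,-1,0,0,0,0,-1],[-0.45,-1,0,0,0,0,-1],[-0.45,-1,0,0,0,0,-1]]'; python3 -m inch '[[-0.45,-1,0,0,0,0,-1],[-0.45,-1,0,0,0,0,-1],[0,0,0,0,0,0,-1],[0,0,0,0,0,0,-1],[0,0,0,0,0,0,-1],[0,0,0,0,0,0,-1],[0,0,0,0,0,0,-1],[0,0,0,0,0,0,-1]]'
python3 look.py hA
python3 - <<'E'
from h import *
z=np.load("hA.npz",allow_pickle=True);c=z["c"].item();print(proj(c,[.463,.116,.067]))
E
```

```text
clock: 4.2
eef_pos: [0.484, -0.0045, 0.1316]
tool_rot: [1.0, -0.0, 0.0, -0.0]
ft_force: [-0.1, -0.1, -0.0]
grip_width: 0.0855
clock: 5.0
eef_pos: [0.4624, 0.0447, 0.1312]
tool_rot: [1.0, 0.0, -0.0, 0.0]
ft_force: [0.5, 0.6, -0.3]
grip_width: 0.0853
[0.4623 0.0448 0.1312]
[320.02128228 114.46419581]
```

View pics/hA.png

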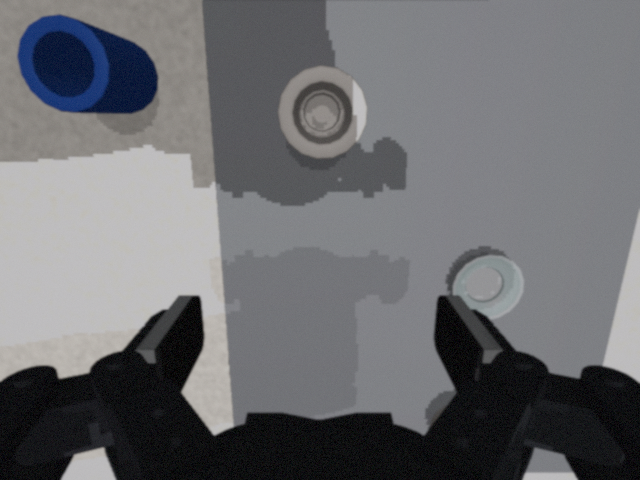

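```bash
python3 bore.py hA 322 113; cat > hole.py <<'E'
from h import *
np.set_printoptions(precision=4,suppress=True)
for n,(x,y) in dict(hB=(.5779,-.1335),hA=(.463,.116)).items():
    z=np.load(n+".npz",allow_pickle=True);p,d,c=z["p"],z["d"],z["c"].item();P=pts(c,d)
    P=P.reshape(-1,3)
    m=np.linalg.norm(P[:,:2]-[x,y],axis=1)<.03;P=P[m]
    rim=P[np.abs(P[:,2]-.067)<.004];cc,r=cv2.minEnclosingCircle((rim[:,:2]*1000).astype(np.float32));cc=np.array(cc)/1000
    b=P[(np.abs(P[:,2]-.035)<.0022)&(np.linalg.norm(P[:,:2]-cc,axis=1)<.0145)]
    co,ro=cv2.minEnclosingCircle((b[:,:2]*1000).astype(np.float32))
    # inner radius: bushing top points about the bushing centre
    for ce in (np.array(co)/1000,):
        r=np.linalg.norm(b[:,:2]-ce,axis=1)
        print(n,"rim",cc,"bush",ce,ro,"inner r pct",np.percentile(r,[1,2,5,10,50])*1000, "n",len(b),"area-> inner r", )
    a=np.arctan2(*(b[:,:2]-np.array(co)/1000).T[::-1]);
    r=np.linalg.norm(b[:,:2]-np.array(co)/1000,axis=1)
    print([ (round(np.degrees(t)),round(1000*r[np.abs(a-t)<.26].min(),1),round(1000*r[np.abs(a-t)<.26].max(),1)) for t in np.arange(-2.9,3,.52) if (np.abs(a-t)<.26).any()])
E
python3 hole.py; python3 plan.py .454 .236 .17 0
```

```text
[(np.float64(0.002), 179), (np.float64(0.004), 49), (np.float64(0.008), 20), (np.float64(0.01), 680), (np.float64(0.012), 326), (np.float64(0.014), 51), (np.float64(0.016), 46), (np.float64(0.018), 46), (np.float64(0.02), 59), (np.float64(0.022), 32), (np.float64(0.024), 53), (np.float64(0.026), 53), (np.float64(0.028), 211), (np.float64(0.03), 107), (np.float64(0.032), 66), (np.float64(0.034), 297), (np.float64(0.036), 103), (np.float64(0.038), 28), (np.float64(0.04), 44), (np.float64(0.042), 40), (np.float64(0.044), 30), (np.float64(0.046), 56), (np.float64(0.048), 37), (np.float64(0.05), 45), (np.float64(0.052), 47), (np.float64(0.054), 37), (np.float64(0.056), 44), (np.float64(0.058), 63), (np.float64(0.06), 39), (np.float64(0.062), 61), (np.float64(0.064), 285), (np.float64(0.066), 2917), (np.float64(0.068), 559)]
(0.062, 0.071) 3822 mean [0.464  0.1174 0.0671] mid [0.4639 0.1167 0.0658] ext [0.0455 0.0455 0.0076] enc [0.464  0.1166] 22.900728225708008
(0.03, 0.04) 601 mean [0.4643 0.1178 0.0346] mid [0.464  0.1167 0.035 ] ext [0.0297 0.0299 0.01  ] enc [0.464  0.1167] 15.000951
[... 1048 characters left out ...]
.4838] n 351 area-> inner r
[(-166, np.float64(10.7), np.float64(12.3)), (-136, np.float64(10.6), np.float64(12.3)), (-107, np.float64(10.7), np.float64(12.4)), (-77, np.float64(10.7), np.float64(12.2)), (-47, np.float64(10.7), np.float64(12.2)), (-17, np.float64(10.7), np.float64(12.4)), (13, np.float64(10.7), np.float64(12.2)), (42, np.float64(10.7), np.float64(12.2)), (72, np.float64(10.8), np.float64(12.3)), (102, np.float64(10.7), np.float64(12.3)), (132, np.float64(10.7), np.float64(12.4)), (162, np.float64(10.7), np.float64(12.1))]
units tool: [-0.33 -7.65 -1.55] theta 0.03 tilt xy [-0.0001 -0.    ] wz units 0.0001 p [0.4623 0.0448 0.1312] F [ 0.45 -0.06 -0.22] w 0.0855 t 5.05 j6 1.67
```

View pics/hA_crop.png

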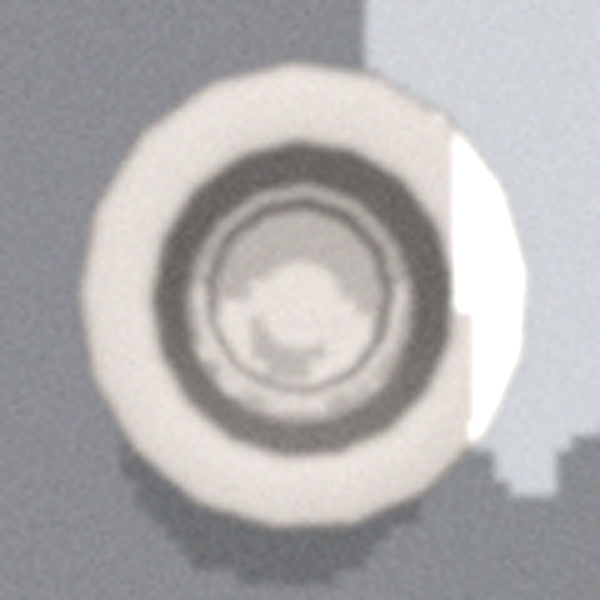

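Holder B's bushing hole measures about 16.4 mm wide, so it is the tight one. Holder A's is about 21.5 mm, so the gauge should pass; the gauge itself will confirm both. Now to look at the gauge.

```bash
python3 -m inch '[[-0.1,-1,-0.2,0,0,0,-1],[-0.1,-1,-0.2,0,0,0,-1],[-0.1,-1,-0.2,0,0,0,-1],[0,-1,-0.2,0,0,0,-1],[0,-1,-0.2,0,0,0,-1],[0,-1,-0.2,0,0,0,-1],[0,-1,-0.2,0,0,0,-1],[0,-0.65,-0.2,0,0,0,-1]]'; python3 -m inch '[[0,0,0,0,0,0,-1],[0,0,0,0,0,0,-1],[0,0,0,0,0,0,-1],[0,0,0,0,0,0,-1],[0,0,0,0,0,0,-1],[0,0,0,0,0,0,-1],[0,0,0,0,0,0,-1],[0,0,0,0,0,0,-1]]'
python3 look.py g1
python3 - <<'E'
from h import *
np.set_printoptions(precision=4,suppress=True)
z=np.load("g1.npz",allow_pickle=True);p,d,c=z["p"],z["d"],z["c"].item();print(proj(c,[.454,.307,.118]))
P=pts(c,d).reshape(-1,3);P=P[np.linalg.norm(P[:,:2]-[.454,.307],axis=1)<.05]
h,e=np.histogram(P[:,2],bins=np.arange(-.002,.14,.002));print([(round(float(b),3),int(k)) for b,k in zip(e,h) if k>40])
for zt,tol in((.118,.003),(.068,.002),(.062,.002)):
    q=P[np.abs(P[:,2]-zt)<tol]
    if len(q)<10: print(zt,len(q));continue
    r=cv2.minAreaRect((q[:,:2]*1000).astype(np.float32)); print(zt,len(q),q.mean(0),r, cv2.minEnclosingCircle((q[:,:2]*1000).astype(np.float32)))
E
```

```text
clock: 5.85
eef_pos: [0.4545, 0.2379, 0.1715]
tool_rot: [1.0, 0.001, 0.0, -0.0]
ft_force: [0.3, -0.1, -0.1]
grip_width: 0.0856
clock: 6.65
eef_pos: [0.4545, 0.2363, 0.1713]
tool_rot: [1.0, 0.001, 0.0, -0.0]
ft_force: [0.0, -0.5, 0.4]
grip_width: 0.0855
[0.4545 0.2364 0.1713]
[317.9084 115.7654]
[(-0.002, 1122), (0.0, 2856), (0.002, 57), (0.06, 1886), (0.062, 5081), (0.064, 80), (0.066, 405), (0.068, 940), (0.116, 412), (0.118, 1023)]
0.118 1448 [0.4555 0.3081 0.1184] ((455.55438232421875, 307.9482727050781), (18.036218643188477, 18.0382080078125), 6.7750396728515625) ((455.5124206542969, 308.14886474609375), 12.118843078613281)
0.068 1345 [0.4552 0.3079 0.0684] ((455.7851867675781, 307.7602844238281), (34.86735916137695, 34.97188186645508), 89.5890121459961) ((455.61932373046875, 307.9151306152344), 17.85098648071289)
0.062 6967 [0.4555 0.3093 0.0624] ((455.5823669433594, 308.00897216796875), (60.13531494140625, 60.26995849609375), 5.442187786102295) ((455.7779541015625, 308.1256408691406), 42.13861846923828)
```

View pics/g1.png

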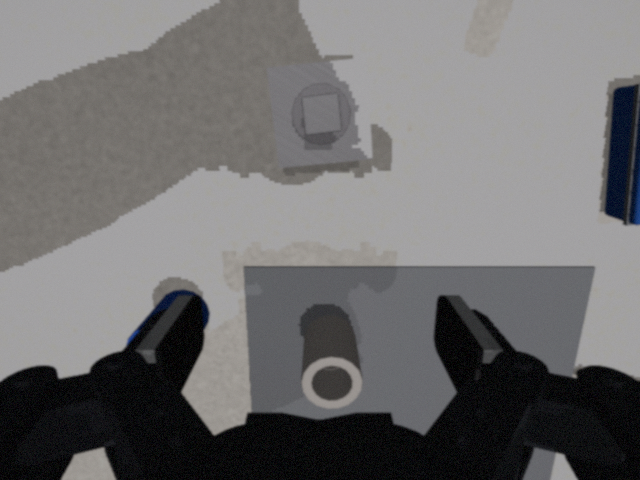

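The gauge handle is at (0.4555,0.3080) with its top at 0.118 and yaw 6.8°. Its square measures 18.0 × 18.0 mm, as given. I'll turn 6.8° and move above it.

```bash
python3 -m inch '[[0,0,0,0,0,-0.037,-1],[0.1,-0.95,0,0,0,0,-1],[0.14,-0.95,0,0,0,0,-1],[0.14,-0.94,0,0,0,0,-1],[0,0,0.4,0,0,0,-1],[0,0,0.4,0,0,0,-1],[0,0,0,0,0,0,-1],[0,0,0,0,0,0,-1]]'; python3 plan.py .4555 .308 .080 6.8
```

```text
clock: 7.5
eef_pos: [0.4551, 0.3069, 0.1506]
tool_rot: [0.998, 0.058, -0.001, 0.001]
ft_force: [-0.1, 0.2, -0.2]
grip_width: 0.0852
units tool: [ 0.03 -0.05  2.83] theta 6.68 tilt xy [-0.0016 -0.0013] wz units -0.0007 p [0.4551 0.3069 0.1506] F [-0.07  0.16 -0.17] w 0.0852 t 7.5 j6 2.05
```

```bash
python3 -m inch '[[0.03,-0.03,0.6,0,0,0,-1],[0,0,0.6,0,0,0,-1],[0,0,0.6,0,0,0,-1],[0,0,0.6,0,0,0,-1],[0,0,0.4,0,0,0,-1],[0,0,0,0,0,0,-1],[0,0,0,0,0,0,-1],[0,0,0,0,0,0,-1]]'; python3 plan.py .4555 .308 .080 6.8;  python3 -m inch '[[0,0,0,0,0,0,1],[0,0,0,0,0,0,1],[0,0,0,0,0,0,1],[0,0,0,0,0,0,1],[0,0,0,0,0,0,1],[0,0,0,0,0,0,1],[0,0,0,0,0,0,1],[0,0,0,0,0,0,1]]'; python3 plan.py .4555 .308 .080 6.8
```

```text
clock: 8.3
eef_pos: [0.4569, 0.3092, 0.0823]
tool_rot: [0.998, 0.059, 0.001, -0.0]
ft_force: [-1.0, -0.5, -0.4]
grip_width: 0.0853
units tool: [-0.06  0.04  0.09] theta 6.72 tilt xy [0.0015 0.001 ] wz units -0.0005 p [0.4569 0.3092 0.0823] F [-0.95 -0.5  -0.41] w 0.0853 t 8.3 j6 2.05
clock: 9.1
eef_pos: [0.4562, 0.309, 0.0815]
tool_rot: [0.998, 0.059, 0.0, -0.0]
ft_force: [-0.5, -0.1, 2.6]
grip_width: 0.0171
units tool: [-0.03  0.03  0.06] theta 6.73 tilt xy [0.0001 0.0002] wz units -0.0004 p [0.4562 0.309  0.0815] F [-0.46 -0.11  2.61] w 0.0171 t 9.1 j6 2.05
```

```bash
python3 -m inch '[[0,0,-0.3,0,0,0,1],[0,0,-0.5,0,0,0,1],[0,0,-0.6,0,0,0,1],[0,0,-0.6,0,0,0,1],[0,0,-0.6,0,0,0,1],[0,0,-0.6,0,0,0,1],[0,0,-0.4,0,0,0,1],[0,0,0,0,0,0,1]]'; python3 plan.py .578 -.1335 .1715 6.8; python3 - <<'E'
from h import *
for n in ("scene","wrist"):
    p,d=bot.camera(n);cv2.imwrite(f"pics/lift_{n}.png",p)
E
```

```text
clock: 9.9
eef_pos: [0.4573, 0.3096, 0.1735]
tool_rot: [0.998, 0.059, 0.002, -0.001]
ft_force: [0.1, 0.3, -1.2]
grip_width: 0.0173
units tool: [ 2.72 18.17  0.06] theta 6.73 tilt xy [0.0033 0.0022] wz units -0.0004 p [0.4573 0.3096 0.1735] F [ 0.15  0.34 -1.16] w 0.0173 t 9.9 j6 2.05
```

View pics/lift_scene.png

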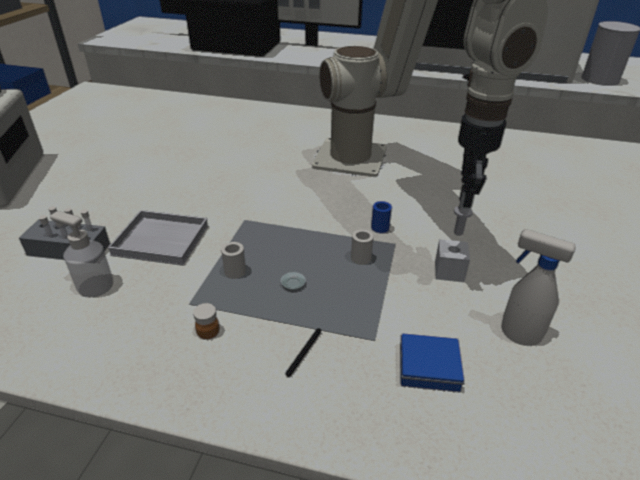

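View pics/lift_wrist.png

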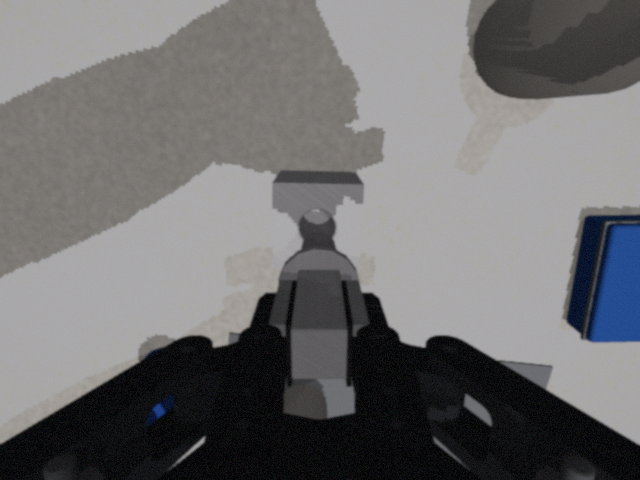

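The gauge has lifted cleanly and hangs straight in the jaws, with its tip visible at wrist pixel (317,215). I'll carry it to holder B, the presumed tight one, first.

```bash
python3 -m inch '[[0.07,0.5,0,0,0,0,1],[0.14,0.95,0,0,0,0,1],[0.14,0.95,0,0,0,0,1],[0.14,0.95,0,0,0,0,1],[0.14,0.95,0,0,0,0,1],[0.14,0.95,0,0,0,0,1],[0.14,0.95,0,0,0,0,1],[0.14,0.95,0,0,0,0,1]]'; python3 -m inch '[[0.14,0.95,0,0,0,0,1],[0.14,0.95,0,0,0,0,1],[0.14,0.95,0,0,0,0,1],[0.14,0.95,0,0,0,0,1],[0.14,0.95,0,0,0,0,1],[0.14,0.95,0,0,0,0,1],[0.14,0.95,0,0,0,0,1],[0.14,0.95,0,0,0,0,1]]';python3 plan.py .5787 -.1325 .1715 6.8
```

```text
clock: 10.8
eef_pos: [0.5027, 0.1324, 0.1703]
tool_rot: [0.998, 0.058, -0.001, 0.0]
ft_force: [-0.5, 0.3, -0.8]
grip_width: 0.0171
clock: 11.6
eef_pos: [0.5524, -0.0528, 0.1702]
tool_rot: [0.998, 0.058, -0.001, 0.0]
ft_force: [0.4, 0.4, -1.4]
grip_width: 0.0171
units tool: [ 0.67  3.29 -0.05] theta 6.7 tilt xy [-0.0023 -0.0002] wz units -0.0006 p [ 0.5524 -0.0528  0.1702] F [ 0.38  0.41 -1.37] w 0.0171 t 11.6 j6 1.36
```

```bash
python3 -m inch '[[0.16,0.8,0,0,0,0,1],[0.16,0.8,0,0,0,0,1],[0.16,0.8,0,0,0,0,1],[0.1,0.6,0,0,0,0,1],[0,0,0,0,0,0,1],[0,0,0,0,0,0,1],[0,0,0,0,0,0,1],[0,0,0,0,0,0,1]]';python3 plan.py .5787 -.1325 .1715 6.8; python3 look.py overB; python3 - <<'E'
from h import *
for n in ("scene","top"):
    p,d=bot.camera(n);cv2.imwrite(f"pics/overB_{n}.png",p);np.save(f"overB_{n}.npy",d)
E
```

```text
clock: 12.4
eef_pos: [0.5762, -0.1229, 0.1713]
tool_rot: [0.998, 0.059, -0.0, -0.0]
ft_force: [-0.4, -0.1, -1.6]
grip_width: 0.0171
units tool: [ 0.05  0.39 -0.01] theta 6.8 tilt xy [-0.0003  0.0003] wz units 0.0 p [ 0.5762 -0.1229  0.1713] F [-0.4  -0.09 -1.55] w 0.0171 t 12.4 j6 1.24
[ 0.5764 -0.1229  0.1714]
```

View pics/overB.png

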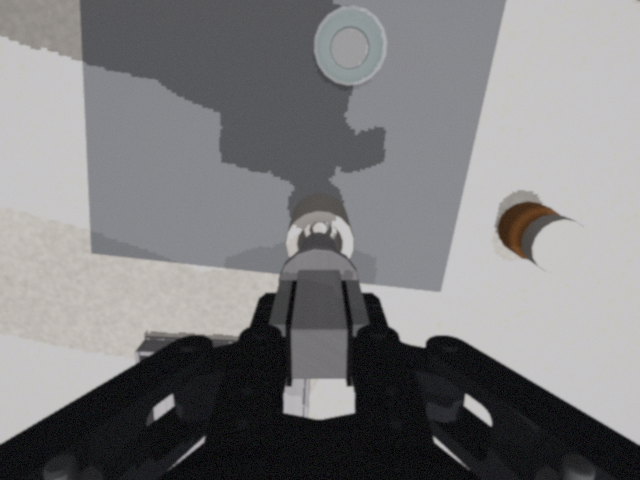

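View pics/overB_scene.png

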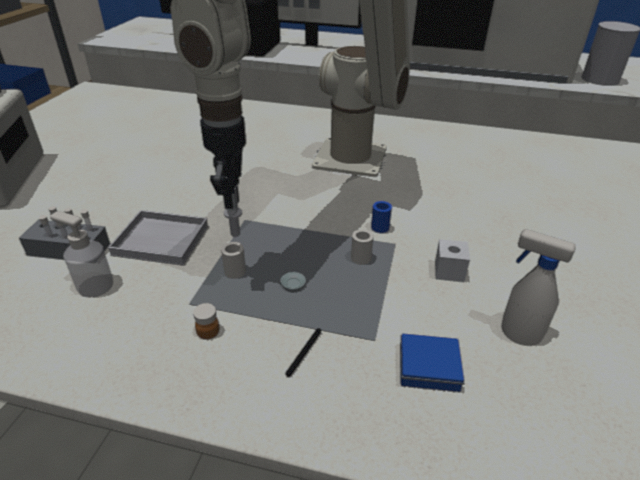

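```bash
python3 - <<'E'
from h import *
from scipy.optimize import least_squares
np.set_printoptions(precision=4,suppress=True)
z=np.load("overB.npz",allow_pickle=True);d,c=z["d"],z["c"].item()
P=pts(c,d);tcp=np.array([.5764,-.1229,.1714])
W=P[180:300,250:390].reshape(-1,3)-tcp
r=np.linalg.norm(W[:,:2],axis=1)
q=W[(r<.025)&(W[:,2]<.02)&(W[:,2]>-.1)]
h,e=np.histogram(q[:,2],bins=np.arange(-.1,.02,.002));print([(round(float(b),3),int(k)) for b,k in zip(e,h) if k>10])
# collar rim edge: max radius points at the collar top
s=q[(np.abs(q[:,2]+.0135)<.002)]
f=lambda s: least_squares(lambda m:np.linalg.norm(s[:,:2]-m[:2],axis=1)-m[2],[0,0,.018],loss='soft_l1',f_scale=.0005).x
print("collar top n",len(s),s.min(0),s.max(0))
side=q[(q[:,2]<-.0145)&(q[:,2]>-.019)];print("side n",len(side), f(side) if len(side)>20 else '')
pin=q[(q[:,2]<-.022)&(q[:,2]>-.066)&(np.linalg.norm(q[:,:2],axis=1)<.014)]
for lo,hi in((-.036,-.022),(-.05,-.036),(-.066,-.05)):
    s=pin[(pin[:,2]>lo)&(pin[:,2]<hi)]
    if len(s)>20:
        m=least_squares(lambda m:np.linalg.norm(s[:,:2]-m[:2],axis=1)-.010,[0,0],loss='soft_l1',f_scale=.0005).x;print(lo,hi,len(s),m)
h2,e=np.histogram(P.reshape(-1,3)[np.linalg.norm(P.reshape(-1,3)[:,:2]-[.5779,-.1335],axis=1)<.03][:,2],bins=np.arange(.05,.08,.002))
S=P.reshape(-1,3);S=S[(np.linalg.norm(S[:,:2]-[.5779,-.1335],axis=1)<.03)&(abs(S[:,2]-.067)<.003)]
print("rim",len(S),S.min(0),S.max(0))
E
```

```text
[(-0.066, 28), (-0.064, 34), (-0.062, 38), (-0.06, 30), (-0.058, 39), (-0.056, 39), (-0.054, 34), (-0.052, 38), (-0.05, 37), (-0.048, 28), (-0.046, 24), (-0.044, 14), (-0.02, 22), (-0.018, 93), (-0.016, 203), (-0.014, 1328), (-0.012, 96), (-0.01, 79), (-0.008, 75), (-0.006, 91), (-0.004, 82), (-0.002, 91), (0.0, 90), (0.002, 110), (0.004, 168), (0.006, 196), (0.008, 243), (0.01, 289), (0.012, 248), (0.014, 195), (0.016, 129)]
collar top n 1565 [-0.0181 -0.     -0.0155] [ 0.0158  0.0172 -0.0115]
side n 210 [-0.0004 -0.0007  0.0175]
-0.05 -0.036 104 [-0.0003 -0.0011]
-0.066 -0.05 280 [-0.0005 -0.0012]
rim 1334 [ 0.5551 -0.1458  0.0641] [ 0.6004 -0.1107  0.0691]
```

```bash
python3 -m inch '[[0.03,0.2,0,0,0,0,1],[0.01,0.19,0,0,0,0,1],[0,0,0,0,0,0,1],[0,0,0.3,0,0,0,1],[0,0,0.3,0,0,0,1],[0,0,0.3,0,0,0,1],[0,0,0,0,0,0,1],[0,0,0,0,0,0,1]]';python3 plan.py .5784 -.1323 .108 6.8
```

```text
clock: 13.35
eef_pos: [0.5783, -0.1331, 0.1482]
tool_rot: [0.998, 0.059, -0.001, -0.0]
ft_force: [0.9, 0.6, -2.5]
grip_width: 0.0177
units tool: [ 0.01 -0.03  1.61] theta 6.74 tilt xy [-0.0012  0.0003] wz units -0.0003 p [ 0.5783 -0.1331  0.1482] F [ 0.87  0.6  -2.49] w 0.0177 t 13.35 j6 1.23
```

Aligned within 1 mm. Descending into B to just above the bushing.

```bash
python3 -m inch '[[0,-0.03,0.25,0,0,0,1],[0,0,0.25,0,0,0,1],[0,0,0.25,0,0,0,1],[0,0,0.25,0,0,0,1],[0,0,0.25,0,0,0,1],[0,0,0.25,0,0,0,1],[0,0,0.1,0,0,0,1],[0,0,0,0,0,0,1]]';python3 plan.py .5784 -.1323 .1045 6.8;python3 -m inch '[[0,0,0.08,0,0,0,1],[0,0,0,0,0,0,1],[0,0,0.06,0,0,0,1],[0,0,0,0,0,0,1],[0,0,0.04,0,0,0,1],[0,0,0,0,0,0,1],[0,0,0,0,0,0,1],[0,0,0,0,0,0,1]]';python3 plan.py .5784 -.1323 .1045 6.8;
```

```text
clock: 14.15
eef_pos: [0.5782, -0.1325, 0.1082]
tool_rot: [0.998, 0.059, -0.001, -0.0]
ft_force: [-0.5, -0.1, -1.6]
grip_width: 0.0167
units tool: [ 0.01 -0.01  0.15] theta 6.73 tilt xy [-0.0011  0.0003] wz units -0.0004 p [ 0.5782 -0.1325  0.1082] F [-0.53 -0.05 -1.6 ] w 0.0167 t 14.15 j6 1.23
clock: 14.95
eef_pos: [0.5787, -0.1326, 0.1044]
tool_rot: [0.998, 0.059, 0.0, 0.0]
ft_force: [0.5, 0.4, -0.3]
grip_width: 0.0174
units tool: [-0.01 -0.01 -0.  ] theta 6.74 tilt xy [ 0.0003 -0.0001] wz units -0.0004 p [ 0.5787 -0.1326  0.1044] F [ 0.51  0.41 -0.29] w 0.0174 t 14.95 j6 1.23
```

```bash
python3 -m inch '[[0,0,0.03,0,0,0,1],[0,0,0,0,0,0,1],[0,0,0.03,0,0,0,1],[0,0,0,0,0,0,1],[0,0,0,0,0,0,1],[0,0,0,0,0,0,1],[0,0,0,0,0,0,1],[0,0,0,0,0,0,1]]';python3 plan.py .5784 -.1323 .1045 6.8
```

```text
clock: 15.75
eef_pos: [0.5789, -0.1327, 0.104]
tool_rot: [0.998, 0.059, 0.001, 0.0]
ft_force: [-1.3, 0.7, 5.5]
grip_width: 0.0175
units tool: [-0.02 -0.02 -0.02] theta 6.73 tilt xy [ 0.0015 -0.0005] wz units -0.0004 p [ 0.5789 -0.1327  0.104 ] F [-1.29  0.68  5.47] w 0.0175 t 15.75 j6 1.23
```

```bash
python3 -m inch '[[0,0,0.03,0,0,0,1],[0,0,0,0,0,0,1],[0,0,0.03,0,0,0,1],[0,0,0,0,0,0,1],[0,0,0,0,0,0,1],[0,0,0,0,0,0,1],[0,0,0,0,0,0,1],[0,0,0,0,0,0,1]]';python3 plan.py .5784 -.1323 .1045 6.8; python3 look.py pressB; python3 - <<'E'
from h import *
p,d=bot.camera("scene");cv2.imwrite("pics/pressB_s.png",cv2.resize(p[180:330,120:320],None,fx=4,fy=4))
E
```

```text
clock: 16.55
eef_pos: [0.5792, -0.1329, 0.1038]
tool_rot: [0.998, 0.059, 0.001, 0.001]
ft_force: [-3.1, 0.8, 11.0]
grip_width: 0.0175
units tool: [-0.03 -0.03 -0.03] theta 6.73 tilt xy [ 0.0027 -0.001 ] wz units -0.0004 p [ 0.5792 -0.1329  0.1038] F [-3.12  0.8  11.05] w 0.0175 t 16.55 j6 1.23
[ 0.5792 -0.1329  0.1038]
```

View pics/pressB.png

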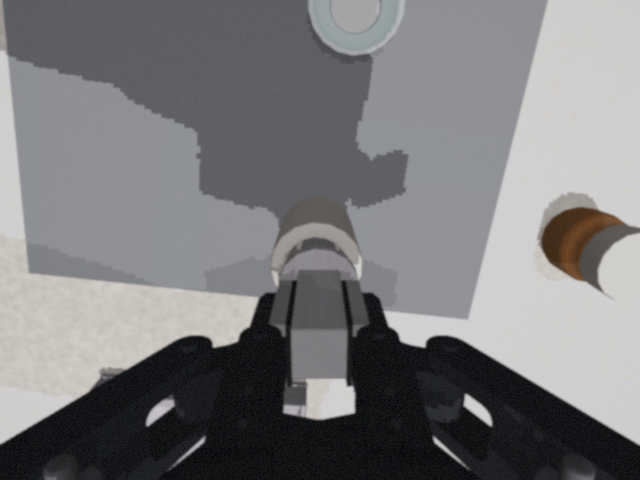

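View pics/pressB_s.png

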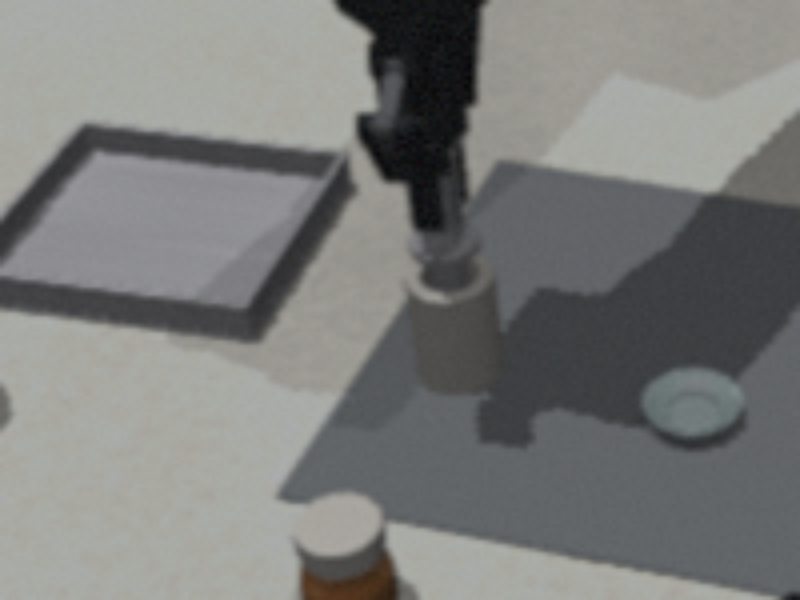

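The pin is firmly stopped in B: TCP z 0.1038 puts the collar about 17.5 mm above the rim, under roughly 12 N. B is the tight one. I'll withdraw and go to A.

```bash
python3 -m inch '[[0,0,-0.12,0,0,0,1],[0,0,-0.3,0,0,0,1],[0,0,-0.4,0,0,0,1],[0,0,-0.4,0,0,0,1],[0,0,-0.4,0,0,0,1],[0,0,-0.4,0,0,0,1],[0,0,-0.4,0,0,0,1],[0,0,-0.4,0,0,0,1]]';python3 plan.py .4643 .1187 .1715 6.8; python3 look.py outB
```

```text
clock: 17.45
eef_pos: [0.5786, -0.1326, 0.1728]
tool_rot: [0.998, 0.059, 0.0, 0.0]
ft_force: [0.2, -0.3, -1.1]
grip_width: 0.0176
units tool: [ -3.36 -10.52   0.05] theta 6.73 tilt xy [ 0.0003 -0.0001] wz units -0.0004 p [ 0.5786 -0.1326  0.1728] F [ 0.19 -0.35 -1.11] w 0.0176 t 17.45 j6 1.23
[ 0.5796 -0.1328  0.1748]
```

View pics/outB.png

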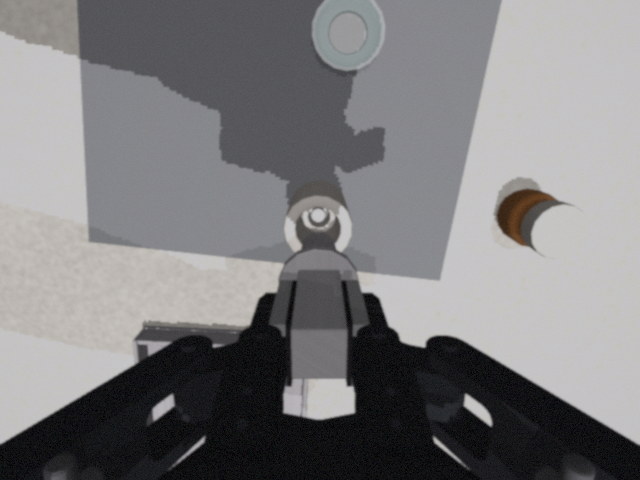

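The gauge is out and holder B still stands upright, with its rim at (318,222). Moving to A.

```bash
python3 -m inch '[[-0.2,-0.7,0,0,0,0,1],[-0.3,-0.9,0,0,0,0,1],[-0.3,-0.9,0,0,0,0,1],[-0.3,-0.9,0,0,0,0,1],[-0.3,-0.9,0,0,0,0,1],[-0.3,-0.9,0,0,0,0,1],[-0.3,-0.9,0,0,0,0,1],[-0.3,-0.9,0,0,0,0,1]]';python3 -m inch '[[-0.3,-0.9,0,0,0,0,1],[-0.3,-0.9,0,0,0,0,1],[-0.3,-0.9,0,0,0,0,1],[-0.2,-0.6,0,0,0,0,1],[0,0,0,0,0,0,1],[0,0,0,0,0,0,1],[0,0,0,0,0,0,1],[0,0,0,0,0,0,1]]';python3 plan.py .4643 .1187 .140 6.8
```

```text
clock: 18.3
eef_pos: [0.5004, 0.0353, 0.172]
tool_rot: [0.998, 0.059, 0.0, -0.0]
ft_force: [0.9, 0.4, -1.6]
grip_width: 0.0175
clock: 19.1
eef_pos: [0.4643, 0.1125, 0.1718]
tool_rot: [0.998, 0.058, 0.0, 0.0]
ft_force: [0.7, -0.5, -1.8]
grip_width: 0.0169
units tool: [ 0.03 -0.25  1.27] theta 6.66 tilt xy [ 0.0002 -0.0001] wz units -0.0008 p [0.4643 0.1125 0.1718] F [ 0.7  -0.52 -1.82] w 0.0169 t 19.1 j6 1.69
```

```bash
python3 -m inch '[[0.03,-0.25,0.3,0,0,-0.0008,1],[0,0,0.4,0,0,0,1],[0,0,0.2,0,0,0,1],[0,0,0,0,0,0,1],[0,0,0,0,0,0,1],[0,0,0,0,0,0,1],[0,0,0,0,0,0,1],[0,0,0,0,0,0,1]]';python3 plan.py .4643 .1187 .140 6.8; python3 look.py overA; cat > pin.py <<'E'
import sys
from h import *
from scipy.optimize import least_squares
np.set_printoptions(precision=4,suppress=True)
z=np.load(sys.argv[1]+".npz",allow_pickle=True);d,c=z["d"],z["c"].item()
P=pts(c,d);tcp=np.array(list(map(float,sys.argv[2:5])))
S=P.reshape(-1,3);S=S[(np.linalg.norm(S[:,:2]-tcp[:2],axis=1)<.03)&(abs(S[:,2]-.067)<.002)]
print("rim",len(S),S.min(0),S.max(0))
W=P[160:300,250:390].reshape(-1,3)-tcp;q=W[np.linalg.norm(W[:,:2],axis=1)<.025]
side=q[(q[:,2]<-.0145)&(q[:,2]>-.019)];print("collar side n",len(side), least_squares(lambda m:np.linalg.norm(side[:,:2]-m[:2],axis=1)-.0178,[0,0],loss='soft_l1',f_scale=.0005).x)
pin=q[np.linalg.norm(q[:,:2],axis=1)<.014]
for lo,hi in((-.036,-.022),(-.05,-.036),(-.066,-.05)):
    s=pin[(pin[:,2]>lo)&(pin[:,2]<hi)]
    if len(s)>20:
        print(lo,hi,len(s),least_squares(lambda m:np.linalg.norm(s[:,:2]-m[:2],axis=1)-.010,[0,0],loss='soft_l1',f_scale=.0005).x)
E
```

```text
clock: 19.9
eef_pos: [0.4642, 0.1195, 0.1496]
tool_rot: [0.998, 0.06, 0.0, -0.0]
ft_force: [-0.4, 0.2, -0.9]
grip_width: 0.0171
units tool: [0.   0.03 0.38] theta 6.88 tilt xy [0.0007 0.0002] wz units 0.0004 p [0.4642 0.1195 0.1496] F [-0.35  0.22 -0.92] w 0.0171 t 19.9 j6 1.7
[0.4641 0.1195 0.1496]
```

View pics/overA.png

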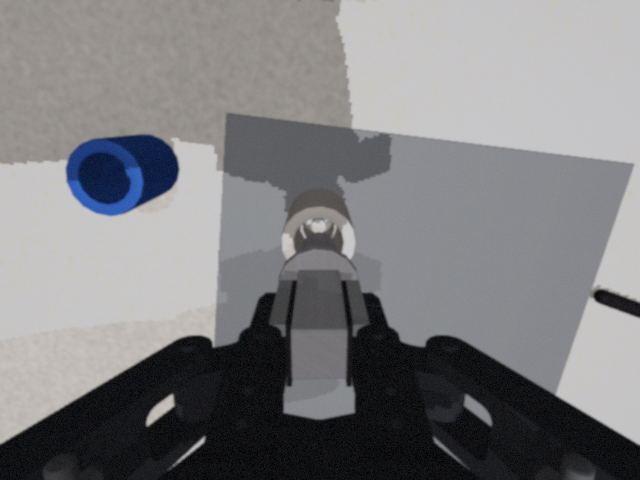

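```bash
python3 pin.py overA .4641 .1195 .1496; python3 -m inch '[[0,0.03,0.2,0,0,0,1],[0,0,0.3,0,0,0,1],[0,0,0.3,0,0,0,1],[0,0,0.3,0,0,0,1],[0,0,0.3,0,0,0,1],[0,0,0.2,0,0,0,1],[0,0,0,0,0,0,1],[0,0,0,0,0,0,1]]';python3 plan.py .4643 .1187 .1045 6.8
```

```text
rim 1603 [0.4413 0.1037 0.065 ] [0.4866 0.1398 0.069 ]
collar side n 193 [-0.0002 -0.0011]
-0.05 -0.036 110 [-0.0002 -0.0011]
-0.066 -0.05 276 [-0.0002 -0.0012]
clock: 20.75
eef_pos: [0.4641, 0.1187, 0.1092]
tool_rot: [0.998, 0.06, -0.0, 0.0]
ft_force: [-0.4, -0.4, -1.5]
grip_width: 0.0173
units tool: [0.01 0.   0.19] theta 6.88 tilt xy [-0.0002 -0.0001] wz units 0.0004 p [0.4641 0.1187 0.1092] F [-0.36 -0.37 -1.53] w 0.0173 t 20.75 j6 1.7
```

```bash
python3 -m inch '[[0,0,0.06,0,0,0,1],[0,0,0.06,0,0,0,1],[0,0,0.06,0,0,0,1],[0,0,0.06,0,0,0,1],[0,0,0.04,0,0,0,1],[0,0,0.02,0,0,0,1],[0,0,0,0,0,0,1],[0,0,0,0,0,0,1]]';python3 plan.py .4643 .1187 .0865 6.8
```

```text
clock: 21.55
eef_pos: [0.4641, 0.1188, 0.1018]
tool_rot: [0.998, 0.06, 0.0, -0.0]
ft_force: [0.6, 0.6, -1.6]
grip_width: 0.0175
units tool: [0.01 0.   0.61] theta 6.88 tilt xy [0. 0.] wz units 0.0004 p [0.4641 0.1188 0.1018] F [ 0.62  0.61 -1.57] w 0.0175 t 21.55 j6 1.7
```

The tip is below the bushing's top with no resistance. Continuing down.

```bash
python3 -m inch '[[0,0,0.08,0,0,0,1],[0,0,0.08,0,0,0,1],[0,0,0.08,0,0,0,1],[0,0,0.08,0,0,0,1],[0,0,0.08,0,0,0,1],[0,0,0,0,0,0,1],[0,0,0,0,0,0,1],[0,0,0,0,0,0,1]]';python3 plan.py .4643 .1187 .0865 6.8
```

```text
clock: 22.35
eef_pos: [0.4642, 0.1188, 0.0917]
tool_rot: [0.998, 0.06, 0.0, -0.0]
ft_force: [-0.0, -0.0, 0.2]
grip_width: 0.0173
units tool: [0.   0.   0.21] theta 6.87 tilt xy [0.0003 0.0001] wz units 0.0004 p [0.4642 0.1188 0.0917] F [-0.01 -0.03  0.15] w 0.0173 t 22.35 j6 1.7
```

```bash
python3 -m inch '[[0,0,0.06,0,0,0,1],[0,0,0.06,0,0,0,1],[0,0,0.06,0,0,0,1],[0,0,0.04,0,0,0,1],[0,0,0,0,0,0,1],[0,0,0,0,0,0,1],[0,0,0,0,0,0,1],[0,0,0,0,0,0,1]]';python3 plan.py .4643 .1187 .0865 6.8
```

```text
clock: 23.15
eef_pos: [0.4642, 0.1188, 0.0864]
tool_rot: [0.998, 0.06, 0.0, -0.0]
ft_force: [0.0, -0.0, 4.8]
grip_width: 0.0175
units tool: [ 0.  0. -0.] theta 6.88 tilt xy [0.0004 0.0001] wz units 0.0004 p [0.4642 0.1188 0.0864] F [ 0.05 -0.04  4.84] w 0.0175 t 23.15 j6 1.7
```

```bash
python3 -m inch '[[0,0,0.03,0,0,0,1],[0,0,0,0,0,0,1],[0,0,0.03,0,0,0,1],[0,0,0,0,0,0,1],[0,0,0,0,0,0,1],[0,0,0,0,0,0,1],[0,0,0,0,0,0,1],[0,0,0,0,0,0,1]]';python3 plan.py .4643 .1187 .0865 6.8; python3 look.py homeA;python3 - <<'E'
from h import *
p,d=bot.camera("scene");cv2.imwrite("pics/homeA_s.png",cv2.resize(p[160:310,260:460],None,fx=4,fy=4))
E
```

```text
clock: 23.95
eef_pos: [0.4643, 0.1188, 0.0864]
tool_rot: [0.998, 0.06, 0.001, -0.0]
ft_force: [-3.5, -0.8, 14.4]
grip_width: 0.0172
units tool: [-0.    0.   -0.01] theta 6.88 tilt xy [0.0013 0.0004] wz units 0.0004 p [0.4643 0.1188 0.0864] F [-3.5  -0.83 14.38] w 0.0172 t 23.95 j6 1.7
[0.4643 0.1188 0.0864]
```

View pics/homeA_s.png

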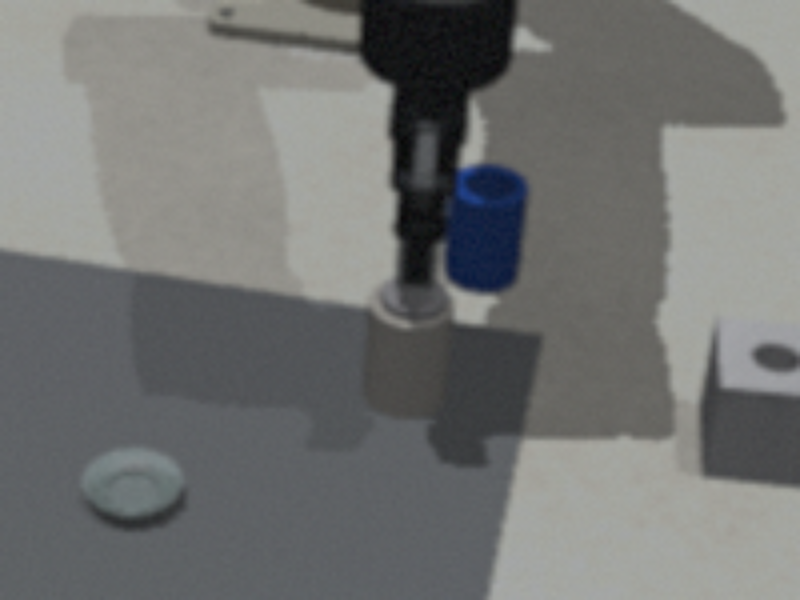

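Fully home: the TCP stopped at 0.0864 (0.0865 predicted) under 16 N, with the collar seated on the rim. I'll relax the press, release and rise.

```bash
python3 -m inch '[[0,0,-0.06,0,0,0,1],[0,0,0,0,0,0,1],[0,0,0,0,0,0,1],[0,0,0,0,0,0,-1],[0,0,0,0,0,0,-1],[0,0,0,0,0,0,-1],[0,0,0,0,0,0,-1],[0,0,0,0,0,0,-1]]';python3 -m inch '[[0,0,-0.3,0,0,0,-1],[0,0,-0.6,0,0,0,-1],[0,0,-0.8,0,0,0,-1],[0,0,-0.8,0,0,0,-1],[0,0,-0.8,0,0,0,-1],[0,0.5,0,0,0,0,-1],[0,1,0,0,0,0,-1],[0,1,0,0,0,0,-1]]'; python3 plan.py .464 .045 .165; python3 look.py relA; python3 - <<'E'
from h import *
np.set_printoptions(precision=4,suppress=True)
z=np.load("relA.npz",allow_pickle=True);d,c=z["d"],z["c"].item()
P=pts(c,d).reshape(-1,3);P=P[np.linalg.norm(P[:,:2]-[.464,.117],axis=1)<.035]
h,e=np.histogram(P[:,2],bins=np.arange(-.002,.14,.002));print([(round(float(b),3),int(k)) for b,k in zip(e,h) if k>40])
for zt,tol in((.123,.004),(.073,.002),(.067,.002)):
    q=P[np.abs(P[:,2]-zt)<tol]
    if len(q)>9:print(zt,len(q),np.median(q,0),cv2.minEnclosingCircle((q[:,:2]*1000).astype(np.float32)),cv2.minAreaRect((q[:,:2]*1000).astype(np.float32)))
E
```

```text
clock: 24.85
eef_pos: [0.4639, 0.1187, 0.0861]
tool_rot: [0.998, 0.06, -0.0, 0.0]
ft_force: [0.8, 0.3, -0.4]
grip_width: 0.0852
clock: 25.65
eef_pos: [0.4713, 0.0557, 0.1686]
tool_rot: [0.998, 0.061, -0.0, 0.0]
ft_force: [0.2, -0.0, 0.4]
grip_width: 0.0851
units tool: [-0.34  0.39  0.14] theta 6.94 tilt xy [-0.0001 -0.0003] wz units None p [0.4713 0.0557 0.1686] F [ 0.16 -0.04  0.42] w 0.0851 t 25.65 j6 1.57
[0.4715 0.0523 0.1684]
[(0.0, 51), (0.002, 1731), (0.004, 559), (0.064, 113), (0.066, 1210), (0.068, 261), (0.072, 1088), (0.074, 256), (0.12, 41), (0.122, 1220), (0.124, 258)]
0.123 1520 [0.4636 0.118  0.1234] ((463.6286926269531, 117.736572265625), 12.082296371459961) ((463.7733459472656, 117.79116821289062), (17.972169876098633, 17.864425659179688), 6.9455180168151855)
0.073 1367 [0.463  0.1221 0.0734] ((463.7231140136719, 117.65054321289062), 17.909950256347656) ((463.7711486816406, 117.92337799072266), (35.207557678222656, 35.1553955078125), 14.406974792480469)
0.067 1560 [0.4652 0.1142 0.0673] ((464.05517578125, 116.54898071289062), 22.86893081665039) ((464.0066223144531, 116.52637481689453), (45.16195297241211, 44.960147857666016), 6.890279769897461)
```

View pics/relA.png

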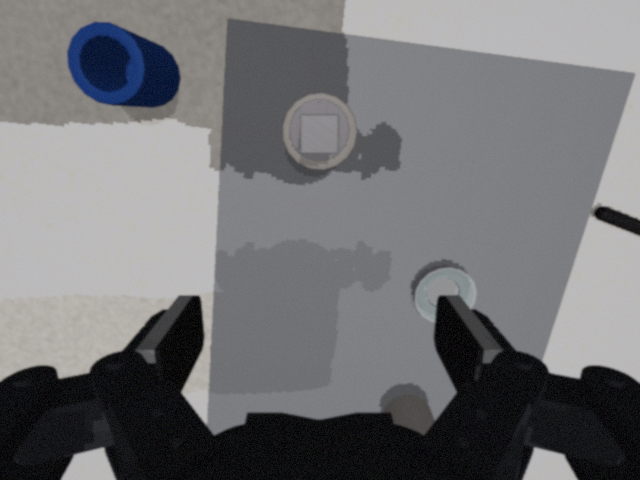

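The gauge stands home on its own: collar top at 0.0732 over a rim at 0.0673 is 6 mm, and its axis is 1.1 mm off. Next I'll measure the tray and re-check holder B.

```bash
python3 - <<'E'
from h import *
np.set_printoptions(precision=4,suppress=True)
c=bot.get_calibration("top");d=np.load("top0.npy");P=pts(c,d)
im=cv2.imread("pics/top0.png")
W=P[215:300,415:510].reshape(-1,3)
q=W[(W[:,2]>.012)&(W[:,2]<.035)]
print("walls",len(q),cv2.minAreaRect((q[:,:2]*1000).astype(np.float32)),np.median(q[:,2]),q.max(0))
print(onplane(c,425,231,.025),onplane(c,495,226,.025),onplane(c,499,286,.025),onplane(c,431,291,.025))
cs=bot.get_calibration("scene");ds=np.load("scene0.npy");Q=pts(cs,ds)[205:270,100:215].reshape(-1,3);Q=Q[ds[205:270,100:215].ravel()>0]
w=Q[(Q[:,2]>.015)&(Q[:,2]<.03)];print("scene walls",len(w),cv2.minAreaRect((w[:,:2]*1000).astype(np.float32)))
f=Q[(np.abs(Q[:,0]-.52)<.03)&(np.abs(Q[:,1]+.325)<.03)];print("floor z",np.median(f[:,2]) if len(f) else None)
cv2.imwrite("pics/tray.png",cv2.resize(im[205:305,405:525],None,fx=5,fy=5)) 
for u,v in((489,186),):print("pump",P[v-20:v+20,u-15:u+15].reshape(-1,3).max(0))
E
python3 plan.py .576 -.2045 .13 0
```

```text
walls 721 ((528.0361328125, -357.03515625), (173.96926879882812, 208.4512939453125), 4.393657684326172) 0.023548271536510217 [ 0.6215 -0.2512  0.035 ]
[ 0.5834 -0.2465  0.025 ] [ 0.594  -0.4245  0.025 ] [ 0.4427 -0.4258  0.025 ] [ 0.4326 -0.2553  0.025 ]
scene walls 1112 ((516.193115234375, -351.20819091796875), (154.3541259765625, 195.75352478027344), 3.9854278564453125)
floor z 0.00546042220056301
pump [0.7577 0.059  1.2416]
units tool: [ 2.95 10.69  1.57] theta 6.73 tilt xy [-0.0002 -0.0033] wz units 0.0374 p [0.4715 0.0523 0.1684] F [-0.97 -1.87  0.1 ] w 0.0853 t 25.7 j6 1.57
```

View pics/tray.png

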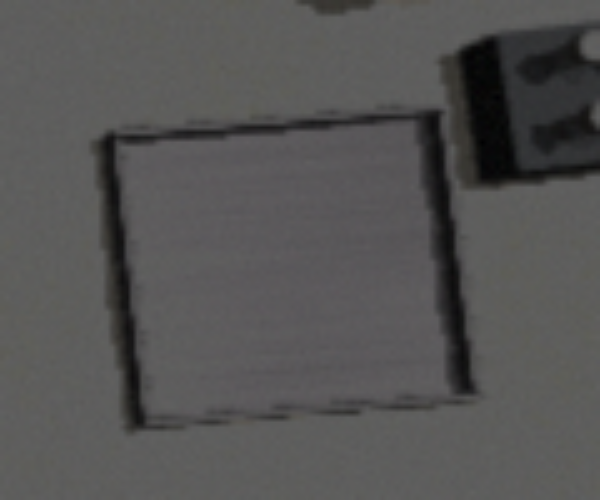

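```bash
python3 - <<'E'
from h import *
from scipy.optimize import least_squares
np.set_printoptions(precision=4,suppress=True)
z=np.load("outB.npz",allow_pickle=True);d,c=z["d"],z["c"].item()
P=pts(c,d).reshape(-1,3);q=P[(np.linalg.norm(P[:,:2]-[.5779,-.1335],axis=1)<.03)&(abs(P[:,2]-.067)<.002)]
print("outB rim",len(q),cv2.minEnclosingCircle((q[:,:2]*1000).astype(np.float32)))
c=bot.get_calibration("top");p,d=bot.camera("top")
P=pts(c,d).reshape(-1,3);q=P[(np.linalg.norm(P[:,:2]-[.5779,-.1335],axis=1)<.035)&(abs(P[:,2]-.067)<.004)]
print("top rim",len(q),cv2.minEnclosingCircle((q[:,:2]*1000).astype(np.float32)))
E
python3 plan.py .577 -.135 .13 0
```

```text
outB rim 1569 ((577.9060668945312, -133.29544067382812), 22.921293258666992)
top rim 152 ((577.464599609375, -133.15731811523438), 22.90704917907715)
units tool: [3.32 8.   1.54] theta 6.66 tilt xy [-0.0008 -0.0012] wz units 0.037 p [0.4713 0.054  0.1683] F [ 0.01  0.82 -0.26] w 0.0854 t 25.75 j6 1.57
```

```bash
python3 -m inch '[[0.3,0.8,0,0,0,0,-1],[0.4,0.9,0,0,0,0,-1],[0.4,0.9,0.2,0,0,0,-1],[0.4,0.9,0.3,0,0,0,-1],[0.4,0.9,0.3,0,0,0,-1],[0.4,0.9,0.3,0,0,0,-1],[0.4,0.9,0.3,0,0,0,-1],[0.4,0.9,0.1,0,0,0,-1]]';python3 -m inch '[[0.2,0.8,0,0,0,0,-1],[0,0,0,0,0,0,-1],[0,0,0,0,0,0,-1],[0,0,0,0,0,0,-1],[0,0,0,0,0,0,-1],[0,0,0,0,0,0,-1],[0,0,0,0,0,0,-1],[0,0,0,0,0,0,-1]]';python3 plan.py .578 -.1333 .03
```

```text
clock: 26.55
eef_pos: [0.5692, -0.1108, 0.1296]
tool_rot: [0.998, 0.06, -0.001, -0.0]
ft_force: [-0.7, 0.2, 0.2]
grip_width: 0.0853
clock: 27.35
eef_pos: [0.5771, -0.1292, 0.1315]
tool_rot: [0.998, 0.06, 0.0, -0.0]
ft_force: [-0.1, -0.0, 0.4]
grip_width: 0.0857
units tool: [0.02 0.17 4.06] theta 6.91 tilt xy [0.0002 0.    ] wz units None p [ 0.5771 -0.1292  0.1315] F [-0.11 -0.02  0.41] w 0.0857 t 27.35 j6 1.23
```

```bash
python3 -m inch '[[0.02,0.17,0.3,0,0,0,-1],[0,0,0.4,0,0,0,-1],[0,0,0.4,0,0,0,-1],[0,0,0,0,0,0,-1],[0,0,0,0,0,0,-1],[0,0,0,0,0,0,-1],[0,0,0,0,0,0,-1],[0,0,0,0,0,0,-1]]';python3 plan.py .578 -.1333 .03; python3 look.py preB
```

```text
clock: 28.15
eef_pos: [0.5784, -0.1337, 0.1043]
tool_rot: [0.998, 0.06, 0.0, 0.0]
ft_force: [-0.3, 0.2, 0.3]
grip_width: 0.0853
units tool: [-0.02 -0.02  2.97] theta 6.88 tilt xy [ 0.0009 -0.0002] wz units None p [ 0.5784 -0.1337  0.1043] F [-0.27  0.24  0.3 ] w 0.0853 t 28.15 j6 1.22
[ 0.5784 -0.1337  0.1042]
```

View pics/preB.png

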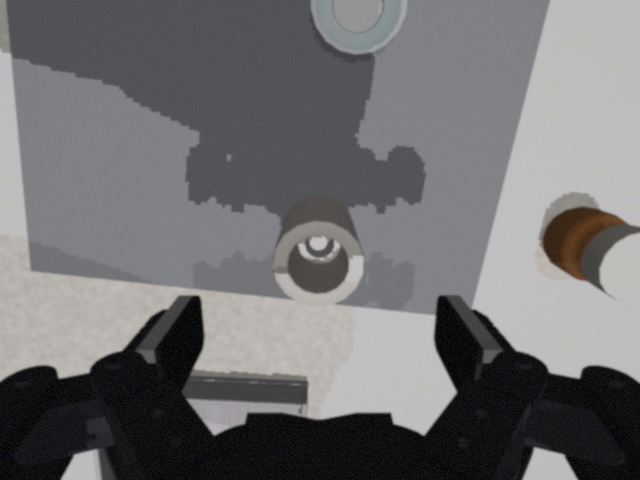

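Holder B sits centred between the fingers, with its rim at (318,262). Descending to grip it.

```bash
python3 -m inch '[[0,0,0.4,0,0,0,-1],[0,0,0.6,0,0,0,-1],[0,0,0.6,0,0,0,-1],[0,0,0.6,0,0,0,-1],[0,0,0.5,0,0,0,-1],[0,0,0.25,0,0,0,-1],[0,0,0,0,0,0,-1],[0,0,0,0,0,0,-1]]';python3 plan.py .578 -.1333 .03;python3 -m inch '[[0,0,0,0,0,0,1],[0,0,0,0,0,0,1],[0,0,0,0,0,0,1],[0,0,0,0,0,0,1],[0,0,0,0,0,0,1],[0,0,0,0,0,0,1],[0,0,0,0,0,0,1],[0,0,0,0,0,0,1]]';python3 plan.py .513 -.335 .09
```

```text
clock: 29.0
eef_pos: [0.5784, -0.1337, 0.0303]
tool_rot: [0.998, 0.06, 0.0, 0.0]
ft_force: [0.3, 0.1, 0.9]
grip_width: 0.0851
units tool: [-0.01 -0.02  0.01] theta 6.88 tilt xy [ 0.0004 -0.0001] wz units None p [ 0.5784 -0.1337  0.0303] F [0.32 0.08 0.89] w 0.0851 t 29.0 j6 1.22
clock: 29.8
eef_pos: [0.5786, -0.1339, 0.031]
tool_rot: [0.998, 0.06, 0.001, 0.0]
ft_force: [-2.4, -0.8, 5.5]
grip_width: 0.0452
units tool: [-3.56  7.68 -2.36] theta 6.87 tilt xy [ 0.0014 -0.0004] wz units None p [ 0.5786 -0.1339  0.031 ] F [-2.37 -0.77  5.54] w 0.0452 t 29.8 j6 1.22
```

```bash
python3 -m inch '[[0,0,-0.2,0,0,0,1],[0,0,-0.4,0,0,0,1],[0,0,-0.4,0,0,0,1],[0,0,-0.4,0,0,0,1],[0,0,-0.4,0,0,0,1],[0,0,-0.4,0,0,0,1],[0,0,-0.2,0,0,0,1],[0,0,0,0,0,0,1]]';python3 plan.py .513 -.335 .09; python3 look.py liftB;python3 - <<'E'
from h import *
p,d=bot.camera("scene");cv2.imwrite("pics/liftB_s.png",p)
E
```

```text
clock: 30.6
eef_pos: [0.5789, -0.1338, 0.0913]
tool_rot: [0.998, 0.06, 0.001, 0.0]
ft_force: [0.2, -0.5, -2.6]
grip_width: 0.0451
units tool: [-3.58  7.67  0.05] theta 6.88 tilt xy [ 0.0022 -0.0005] wz units None p [ 0.5789 -0.1338  0.0913] F [ 0.23 -0.52 -2.58] w 0.0451 t 30.6 j6 1.22
[ 0.5784 -0.1337  0.0906]
```

View pics/liftB_s.png

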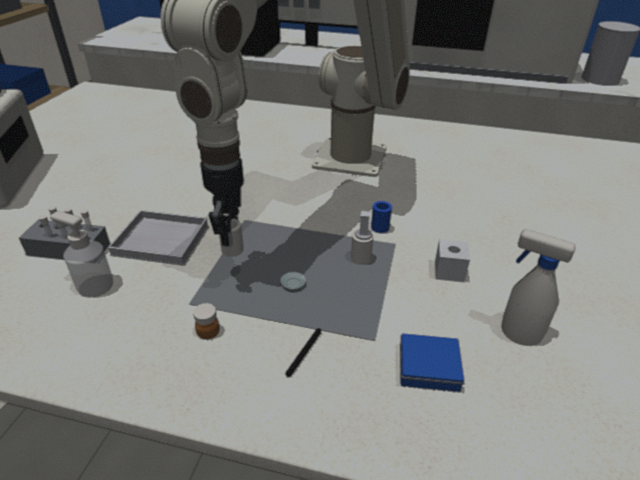

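Holder B is lifted, with its base at about 0.063, clear of the tray wall. The gauge is still standing in A. Carrying B to the tray.

```bash
python3 -m inch '[[-0.2,0.4,0,0,0,0,1],[-0.4,0.85,0,0,0,0,1],[-0.4,0.85,0,0,0,0,1],[-0.4,0.85,0,0,0,0,1],[-0.4,0.85,0,0,0,0,1],[-0.4,0.85,0,0,0,0,1],[-0.4,0.85,0,0,0,0,1],[-0.4,0.85,0,0,0,0,1]]';python3 -m inch '[[-0.4,0.85,0,0,0,0,1],[-0.2,0.5,0,0,0,0,1],[0,0,0,0,0,0,1],[0,0,0,0,0,0,1],[0,0,0,0,0,0,1],[0,0,0,0,0,0,1],[0,0,0,0,0,0,1],[0,0,0,0,0,0,1]]';python3 plan.py .513 -.335 .031; python3 look.py overT; python3 - <<'E'
from h import *
for n in("scene","top"):
    p,d=bot.camera(n);cv2.imwrite(f"pics/overT_{n}.png",p)
E
```

```text
clock: 31.5
eef_pos: [0.5213, -0.3016, 0.0893]
tool_rot: [0.998, 0.06, -0.001, -0.0]
ft_force: [-0.6, -0.1, -2.4]
grip_width: 0.0446
clock: 32.3
eef_pos: [0.5121, -0.335, 0.0901]
tool_rot: [0.998, 0.061, 0.0, -0.0]
ft_force: [-0.6, -0.2, -2.9]
grip_width: 0.0449
units tool: [0.03 0.01 2.37] theta 6.94 tilt xy [0.0001 0.    ] wz units None p [ 0.5121 -0.335   0.0901] F [-0.6 -0.2 -2.9] w 0.0449 t 32.3 j6 0.87
[ 0.512  -0.3351  0.0901]
```

View pics/overT.png

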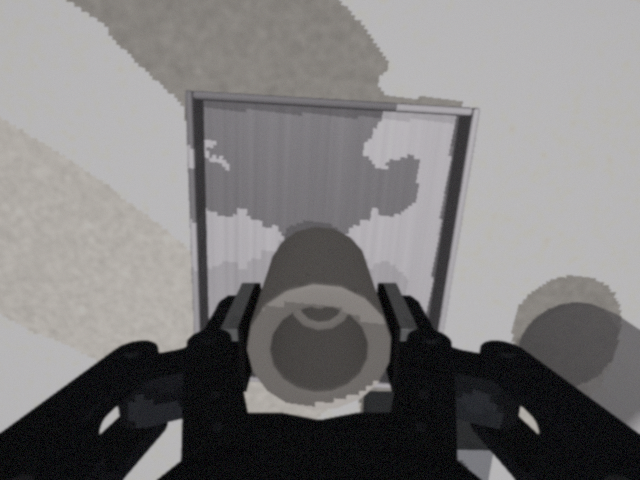

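View pics/overT_scene.png

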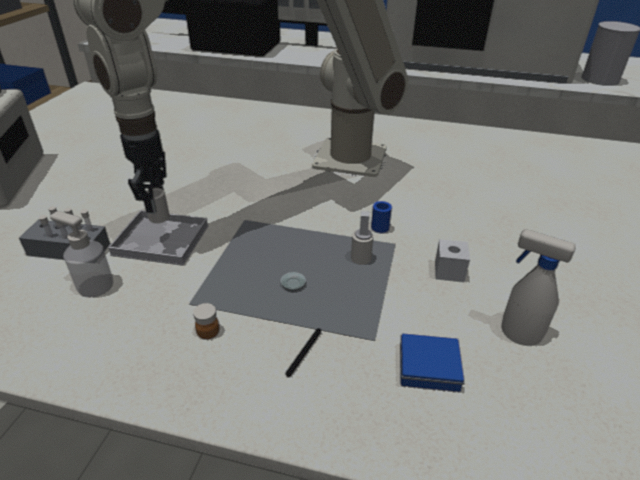

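The holder hangs over the tray's middle (tray left and right walls at about columns 197 and 450). Lowering it.

```bash
python3 -m inch '[[0,0,0.3,0,0,0,1],[0,0,0.4,0,0,0,1],[0,0,0.4,0,0,0,1],[0,0,0.4,0,0,0,1],[0,0,0.3,0,0,0,1],[0,0,0.2,0,0,0,1],[0,0,0.16,0,0,0,1],[0,0,0.1,0,0,0,1]]';python3 -m inch '[[0,0,0.04,0,0,0,1],[0,0,0.02,0,0,0,1],[0,0,0,0,0,0,1],[0,0,0,0,0,0,1],[0,0,0,0,0,0,1],[0,0,0,0,0,0,1],[0,0,0,0,0,0,1],[0,0,0,0,0,0,1]]';python3 plan.py .513 -.335 .031
```

```text
clock: 33.25
eef_pos: [0.5118, -0.3356, 0.0332]
tool_rot: [0.998, 0.06, -0.0, -0.0]
ft_force: [0.3, -0.9, -2.4]
grip_width: 0.0449
clock: 34.05
eef_pos: [0.5118, -0.3356, 0.0322]
tool_rot: [0.998, 0.06, 0.0, 0.0]
ft_force: [0.1, -0.0, -3.2]
grip_width: 0.0448
units tool: [ 0.05 -0.02  0.05] theta 6.88 tilt xy [ 0.0002 -0.0001] wz units None p [ 0.5118 -0.3356  0.0322] F [ 0.06 -0.01 -3.16] w 0.0448 t 34.05 j6 0.87
```

Not touching yet (−3.2 N is the holder's weight). A little farther.

```bash
python3 -m inch '[[0,0,0.03,0,0,0,1],[0,0,0,0,0,0,1],[0,0,0.03,0,0,0,1],[0,0,0,0,0,0,1],[0,0,0,0,0,0,1],[0,0,0,0,0,0,1],[0,0,0,0,0,0,1],[0,0,0,0,0,0,1]]';python3 plan.py .513 -.335 .031
```

```text
clock: 34.85
eef_pos: [0.5119, -0.3356, 0.0321]
tool_rot: [0.998, 0.06, 0.0, 0.0]
ft_force: [-3.5, 2.2, 8.2]
grip_width: 0.0451
units tool: [ 0.05 -0.02  0.04] theta 6.88 tilt xy [ 0.0008 -0.0005] wz units None p [ 0.5119 -0.3356  0.0321] F [-3.51  2.15  8.17] w 0.0451 t 34.85 j6 0.87
```

It stands on the floor: contact at TCP 0.0321, 0.032 expected. I'll relax, open and rise.

```bash
python3 -m inch '[[0,0,-0.05,0,0,0,1],[0,0,0,0,0,0,1],[0,0,0,0,0,0,1],[0,0,0,0,0,0,-1],[0,0,0,0,0,0,-1],[0,0,0,0,0,0,-1],[0,0,0,0,0,0,-1],[0,0,0,0,0,0,-1]]';python3 -m inch '[[0,0,-0.2,0,0,0,-1],[0,0,-0.5,0,0,0,-1],[0,0,-0.8,0,0,0,-1],[0,0,-0.8,0,0,0,-1],[0,0,-0.8,0,0,0,-1],[0,0.8,-0.8,0,0,0,-1],[0,1,-0.8,0,0,0,-1],[0,0.9,-0.3,0,0,0,-1]]'; python3 -m inch '[[0,0,0,0,0,0,-1],[0,0,0,0,0,0,-1],[0,0,0,0,0,0,-1],[0,0,0,0,0,0,-1],[0,0,0,0,0,0,-1],[0,0,0,0,0,0,-1],[0,0,0,0,0,0,-1],[0,0,0,0,0,0,-1]]'; python3 look.py fin; python3 - <<'E'
from h import *
for n in("scene","top"):
    p,d=bot.camera(n);cv2.imwrite(f"pics/fin_{n}.png",p);np.save(f"fin_{n}.npy",d)
E
```

```text
clock: 35.65
eef_pos: [0.5118, -0.3355, 0.0317]
tool_rot: [0.998, 0.06, -0.0, -0.0]
ft_force: [-0.6, 0.1, 0.2]
grip_width: 0.0857
clock: 36.45
eef_pos: [0.5213, -0.4042, 0.1614]
tool_rot: [0.998, 0.06, 0.002, 0.002]
ft_force: [1.0, 0.2, -0.0]
grip_width: 0.0852
clock: 37.25
eef_pos: [0.5199, -0.4024, 0.1568]
tool_rot: [0.998, 0.06, -0.0, -0.0]
ft_force: [-0.1, 0.9, 0.6]
grip_width: 0.0849
[ 0.5199 -0.4025  0.1568]
```

View pics/fin.png

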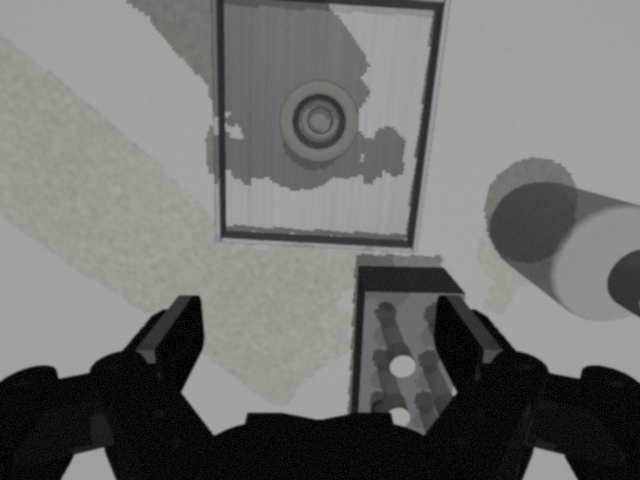

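View pics/fin_scene.png

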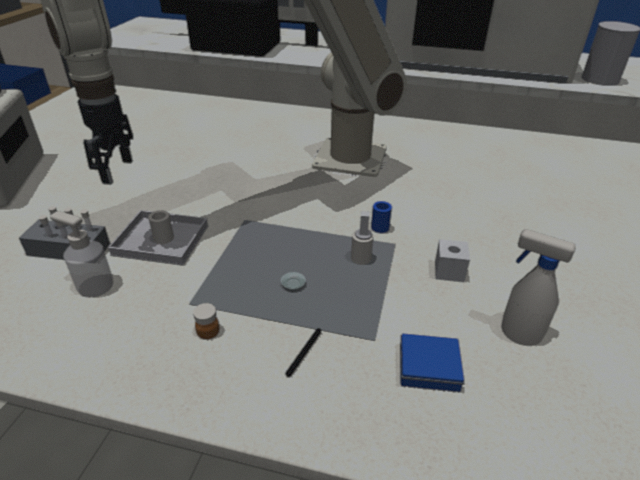

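```bash
python3 - <<'E'
from h import *
np.set_printoptions(precision=4,suppress=True)
z=np.load("fin.npz",allow_pickle=True);p,d,c=z["p"],z["d"],z["c"].item()
P=pts(c,d).reshape(-1,3)
near=P[np.linalg.norm(P[:,:2]-[.512,-.3356],axis=1)<.04]
q=near[np.abs(near[:,2]-.068)<.003];print("B rim",len(q),np.median(q[:,2]),cv2.minEnclosingCircle((q[:,:2]*1000).astype(np.float32)))
A=np.c_[q[:,:2],np.ones(len(q))];print("rim slope",np.linalg.lstsq(A,q[:,2],rcond=None)[0][:2])
T=P[(P[:,0]>.42)&(P[:,0]<.61)&(P[:,1]>-.44)&(P[:,1]<-.24)]
f=T[np.abs(T[:,2]-.004)<.003];print("floor",np.median(f[:,2]))
w=T[(T[:,2]>.022)&(T[:,2]<.028)];print("wall",len(w),w.min(0),w.max(0),cv2.minAreaRect((w[:,:2]*1000).astype(np.float32)))
c=bot.get_calibration("top");d=np.load("fin_top.npy");P=pts(c,d).reshape(-1,3)
P=P[np.linalg.norm(P[:,:2]-[.464,.117],axis=1)<.035]
for zt in(.123,.0735,.067):
    q=P[np.abs(P[:,2]-zt)<.004];print(zt,len(q),q.mean(0) if len(q) else '',cv2.minEnclosingCircle((q[:,:2]*1000).astype(np.float32)) if len(q) else '')
a=cv2.imread("pics/top0.png").astype(int);b=cv2.imread("pics/fin_top.png").astype(int)
cv2.imwrite("pics/fin_topv.png",np.clip(b*1.6,0,255).astype(np.uint8))
print(bot.get_obs()["clock"])
E
```

```text
B rim 2964 0.0682368297119757 ((511.6037902832031, -335.53179931640625), 22.985200881958008)
rim slope [0.0014 0.0001]
floor 0.004392302274294978
wall 4664 [ 0.4361 -0.44    0.022 ] [ 0.6094 -0.2533  0.028 ] ((518.0946044921875, -355.7734375), (160.84901428222656, 188.55393981933594), 7.020699977874756)
0.123 56 [0.4631 0.1169 0.1226] ((463.57098388671875, 117.52715301513672), 11.417201042175293)
0.0735 99 [0.4614 0.116  0.0731] ((460.7766418457031, 116.39798736572266), 19.95721435546875)
0.067 118 [0.4633 0.1139 0.0673] ((463.26043701171875, 115.7584228515625), 22.67523765563965)
37.4
```

View pics/fin_topv.png

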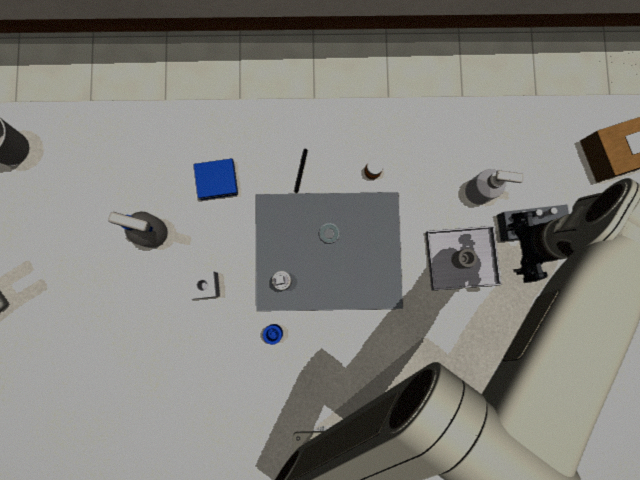

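All the checks agree. One last check that the gripper is clear of the rack below it, then I hand in.

```bash
python3 - <<'E'
from h import *
c=bot.get_calibration("top");P=pts(c,np.load("top0.npy"))[200:250,495:575].reshape(-1,3);print("rack top",np.percentile(P[:,2],99.5))
o=bot.get_obs();print(o["eef_pos"],o["ft_force"],o["clock"])
print(bot.job_done())
E
```

```text
rack top 0.1041718528227314
[ 0.51987849 -0.40260487  0.15682436] [ 0.50445659 -0.02263068  0.05960965] 37.4
the job is handed in; nothing more can be done
None
```

I handed the job in at 37.4 s of the 72 s allowed. The gauge is fully home in the holder it passes, and the tight holder stands upright in the reject tray. No verdict is reported, so these are my own last checks.

- **Tight holder** (started at 0.578, −0.133): the pin stopped firmly on the bushing with the collar about 17.5 mm above the rim, under roughly 12 N. The camera showed a hole of about 16.4 mm. It now stands on the tray floor, with its rim at 0.0682 over a floor at 0.0044 and a negligible rim slope. It is within a few millimetres of the tray's centre by the initial top-view corners.
- **Passing holder** (at 0.464, 0.117): the gauge slid past the bushing without catching. It pushed the ejector plug down and stopped with the collar on the rim under about 16 N. After release, the collar top was 6 mm above the rim, which is the collar's own thickness, and its axis was 1.1 mm off. The holder moved less than about 1 mm.
- **Bystanders:** in the final pictures they look to be where they started. The open gripper is about 50 mm clear of anything, with no force on the wrist.
- **Disagreements:** automatic rectangle fits of the tray walls came out too large, because they picked up the rack beside it. I used the tray's visible corners instead. The last top-view fits of the collar and rim were also coarser, 1 to 3 mm off the wrist-camera values I relied on.

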